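# Tighten a bearing retaining ring with a two-pin spanner

### The arm

A 7-joint arm with a two-finger parallel gripper is mounted at the origin on a cart in front of the work surface, level with it; the furniture and walls round the work are solid. World frame = base frame: x ahead of the robot, y to its left, z up, the work surface at z = 0. Lengths are in m, angles in rad, forces in N, time in s.
With the tool pointing down it reaches from about 0.4 to 0.85 m from the base axis. Payload 10.4 kg.
Tool frame: the origin (TCP) lies at the very end of the fingers, on their centre line; the grasp point (between the pads) lies 19 mm behind it; z points along the fingers, x is the direction in which the jaws open and shut, and the axes are right-handed (so a half turn about z gives the same grasp; the last joint's range is limited). The gripper opens to 87 mm and grips with 3 to 60 N. Pads are 19 mm wide; open, the fingers measure 117 mm over their backs; the gripper's body (75 mm by 190 mm) begins 51 mm behind the grasp point.
Start: joints at [1.089, 0.332, -0.065, 1.46, 0.022, 1.35, -0.088], TCP at [0.277, -0.56, 0.223] pointing down, gripper open.
Joint ranges: [-2.6, 2.6], [-0.5, 2.12], [-1.47, 1.34], [0.16, 2.42], [-1.27, 4.41], [0.06, 2.06], [-2.6, 2.6]. Speed limits (rad/s): [2.22, 2.22, 2.79, 2.79, 3.14, 3.14, 3.14].

### API

Orientations are given as [roll, pitch, yaw] about the fixed x, y, z axes, in that order (R = Rz(yaw) Ry(pitch) Rx(roll)).
In Python, from workcell import env gives the robot as it stands.
- The arm moves only by the tool drive_tool, never from a script. Its argument "motion" is a list of rows, each a list of 4 numbers: the shift along the world's x, y, z in mm, then the turn about the world's z in rad. A call has 1 to 20 rows; each row shifts and turns the commanded pose from where the row before left it; what a row does not reach is not made up. A row lasts 1/10 s, in which the tool goes at most 50 mm and 8.59 degrees, less where a joint would pass 70% of its speed; a pose out of reach is approached as far as the arm can. A call is refused whole if a number of a shift passes 50 or a number of a turn 0.15, either way. A call with a gripper value outside its range is refused whole. "grip" is the gripper command: -1 is fully open, 1 is shut, values between are in proportion, set as the call begins (left out, the last holds). The fingers move at their own pace and stop on an object; the grip force is fixed at half the most. Time passes only in rows, so rows that do not move let the fingers close. It gives the time, the measured TCP pose, the force and the opening at its end, in the units of the state.
- env.observe(): the state, without advancing time (a new reading comes with each control period).
- env.capture(name): name is "scene" or "side" or "wrist"; returns a dict with "image" (480x640x3 uint8, red, green, blue), "vfov" (degrees; the focal length in pixels is half the picture's height over the tangent of half this angle, whatever the lens; pixels are square), "cx", "cy" (the principal point, pixels), "extrinsics" (4x4, takes a point from camera to world coordinates). Camera axes: x right, y down, z forward; pixel columns grow to the right and rows downward; lengths in m; the calibration is good to about 2 mm. A picture is of the moment at which its call begins. There is no depth.
- env.hand_in(): hands the job in, once; it reports no verdict.
Trained networks look in the newest picture that a camera, given by its name, has taken for a name from the list of things; names that differ only in an ending like _2 or _b are one class to them, and where a whole thing is asked for, a point or a joint stands for the part that bears it (a point fixed in the world has none). Each returns a list of dicts, best first, with "p" (0 to 1); they miss things now and then, are a little off and sometimes report something else, mostly with a low value. They report only what shows in the picture. A call takes as long as a camera call. They do not tell look-alikes from the thing itself.
- env.find_in(label, camera): "location" ([row, column] in pixels, amid what is visible of it).
- env.cut_out(label, camera): "region" (480x640 bool, what is visible of it) and "location" ([row, column] in pixels, amid what is visible of it).
- env.pinpoint(label, camera): "location" ([row, column] in pixels: a listed point, or the origin of a listed thing).
The state is a dict: "t": time; "joints": joint angles; "qd": joint speeds; "joint_torque": joint torques, N m; "ee_pos": TCP position; "eef_rot": TCP orientation; "contact_force": force on the tool from outside, world axes, zero at the start; "ft_torque": the same for the moment, N m; "gripper_width": finger opening in m.
Only numpy, scipy, OpenCV 4.12 (cv2) and the standard library are available. Lean on these libraries where they do the work, as an engineer would, in place of code of your own. Each camera call takes 0.05 s, during which the arm holds its last target.

### The job

Take the two-pin spanner from its wooden rest, seat both of its pins deep in the two holes of the bearing housing's retaining ring, and with it turn the ring clockwise (seen from above) until it comes up against its stop. Feel for the holes gently and never lean on or wrench the spanner with more than about 3 kg. Then put the spanner back upright in the slot of its rest, let go, and leave the other things on the bench where they are.

Things in the scene. Friction and masses are not known exactly. Their poses are not given: they have to be found in the camera images.
- spanner_grip (a point): Centre of the handle of the two-pin spanner, where to grip it. Dark steel, loose, about 0.22 kg, 80 mm tall, standing in its rest, z up. Flat upright handle: 40 mm long (x), 12 mm thick (y), from 26 mm below to 25 mm above this point. Under it a crossbar 68 mm along x, 14 mm wide, its top 26 mm and underside 38 mm below this point. Same after half a turn about z.
- spanner: The same spanner; origin midway between its two pin tips, 55 mm under spanner_grip, same axes. The two round pins point down from the crossbar, are 5 mm thick with rounded ends, 17 mm long, and stand 24 mm either side of the origin along x.
- rest_slot (a point): Centre of the slot mouth in the top of the spanner's rest, a wooden block 110 x 70 x 34 mm fixed to the bench; this point is 34 mm above the bench. Slot 58 mm long (x), 13 mm wide (y), 24 mm deep: both pins hang in it and the crossbar lies on the block's top, pin tips then 17 mm below this point.
- ring_centre (a point): Centre of the retaining ring's top face, on its axis, z up; turns with the ring. Steel disc, 72 mm wide, with two holes 9 mm wide, 11 mm deep, 24 mm either side of the centre (2 mm play round a pin). The line through the holes lies within 0.40 rad either side of this point's x axis, differently each time: look or feel for it. Under pressure the ring sinks about 1 mm per 2 N, for up to 3 mm, then is solid.
- ring (a joint): Turn of the retaining ring in rad: grows clockwise seen from above (tightening), 0.0 at its loosest, 0.8 at its solid stop. It starts between 0.05 and 0.25, turns against a steady friction of about 0.2 N m and stays where it is left. Pins that turn it press its holes with 4 N each at 0.2 N m; the two together reach 30 N at about 0.7 N m.
- housing: Grey round bearing housing, 104 mm wide, on a 122 mm square foot with a bolt in each corner, fixed to the bench; origin at the centre of its underside. The ring lies in its mouth, ring face about 53 mm above the bench and 2 mm below the rim; bore inside the rim 76 mm wide, so the spanner's crossbar fits in it and stays 6 mm above the ring when the pins are home.
- jar_brass: Small jar, 58 mm wide, 72 mm tall, a bystander; origin at the centre of its underside.
- sanding_block: Wooden sanding block, 63 x 116 x 29 mm, a bystander; origin at the centre of its underside.
- wrench_13: Open-ended steel wrench lying flat, 28 x 197 x 8 mm, a bystander; origin at the centre of its underside.
- insulating_tape: Black roll of tape lying flat, 76 mm wide, 19 mm tall, a bystander; origin at the centre of its underside.
There are look-alikes about, which are no part of the job. Leave any blue or yellow look-alike of the spanner alone.

How it is judged:
By the outcome, as a careful person would: the job done as asked, in the order asked, and still so for the second after the job is handed in, with the robot touching nothing.
It also fails if it takes over 72 s, if anything falls off the work surface, if the arm or the gripper's body presses on something with over 40 N, if the wrist force passes 120 N, or if a joint passes its speed limit or range.

## Working session

There is one attempt and no reset: what is moved stays moved. The work goes in short steps, Python scripts to look and compute and a tool call to move; the robot and the scene stay as the last step left them, time stands still between calls to the robot, and variables do not carry over. Pictures are saved under pics/ and viewed, and the job is handed in when it is done.

Besides the shell and the picture viewer there is one more tool, called after ">>>" by a JSON object that holds its "op" and its "data", one argument or row to a line. drive_tool: Moves the arm, as the interface text tells. Its arguments: {"type":"object","properties":{"motion":{"type":"array"},"grip":{"type":"number"}},"required":["motion"]}

```bash
ls -la; mkdir -p pics; python3 - <<'E'
from workcell import env
import cv2,json,numpy as np
s=env.observe(); print({k:np.round(v,3).tolist() for k,v in s.items()})
for c in ["scene","side","wrist"]:
    r=env.capture(c); cv2.imwrite(f"pics/{c}0.png",r["image"][:,:,::-1]); print(c,r["vfov"],r["cx"],r["cy"],np.round(r["extrinsics"],3).tolist())
E
```

```text
total 12
drwxr-xr-x  3 agent agent 4096 Dec  6 10:50 .
drwxr-xr-x 23 root  root  4096 Dec  6 10:50 ..
drwxr-xr-x  2 agent agent 4096 Dec  6 10:50 pics
{'t': 0.0, 'joints': [1.089, 0.333, -0.065, 1.461, 0.022, 1.35, -0.089], 'qd': [0.002, -0.0, -0.0, 0.0, -0.0, 0.0, -0.002], 'joint_torque': [-0.001, -62.327, 0.024, -38.99, -0.062, 0.04, 0.0], 'ee_pos': [0.277, -0.56, 0.222], 'eef_rot': [3.142, 0.001, -1.112], 'contact_force': [0.567, 0.134, -0.642], 'ft_torque': [-0.012, -0.05, 0.015], 'gripper_width': 0.087}
scene 47.89900790317139 314.0977345054117 233.95507411063818 [[-0.697, -0.289, 0.656, -0.179], [-0.717, 0.284, -0.637, 0.886], [-0.002, -0.914, -0.406, 0.559], [0.0, 0.0, 0.0, 1.0]]
side 55.38671074719931 319.77142147877805 252.52765237643837 [[-0.995, -0.06, 0.082, 0.521], [-0.101, 0.482, -0.87, 0.962], [0.013, -0.874, -0.486, 0.545], [0.0, 0.0, 0.0, 1.0]]
wrist 58.849189571300776 317.1435952372473 238.59185534797174 [[0.444, -0.87, -0.216, 0.336], [-0.896, -0.431, -0.106, -0.531], [-0.001, 0.241, -0.971, 0.383], [0.0, 0.0, 0.0, 1.0]]
```

View pics/scene0.png

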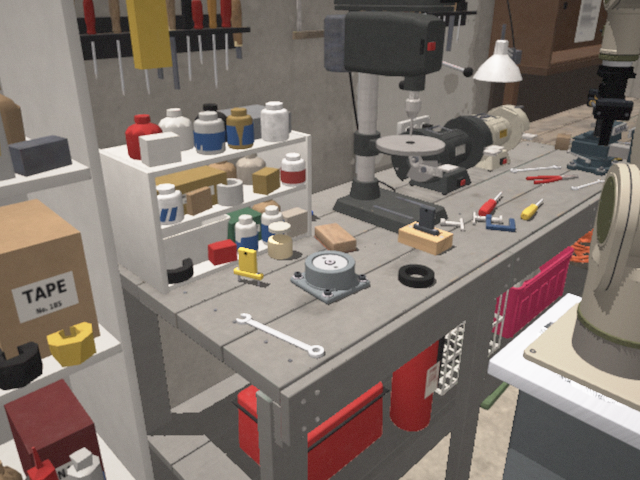

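View pics/side0.png

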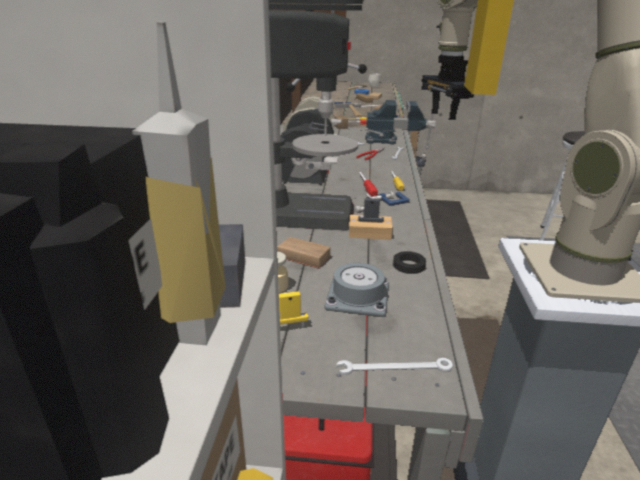

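View pics/wrist0.png

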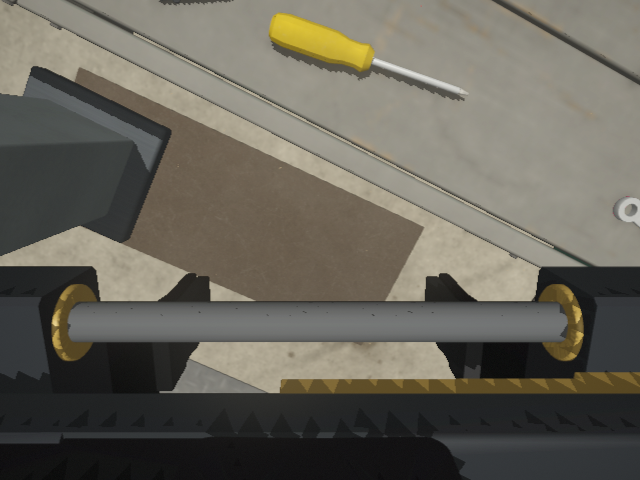

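The scene view shows the dark spanner in its wooden rest at about (col 428, row 225), and the yellow look-alike near (248,265). The housing is near (330,270), the tape at (416,275), the wrench at (280,335), and the sanding block and jar are behind. Next I'll run the networks and triangulate.

```bash
cat > h.py <<'E'
from workcell import env
import numpy as np,cv2
def f(r): return r["image"].shape[0]/2/np.tan(np.radians(r["vfov"])/2)
def ray(r,rc):
    E=np.array(r["extrinsics"]); d=np.array([(rc[1]-r["cx"])/f(r),(rc[0]-r["cy"])/f(r),1]); d=E[:3,:3]@d
    return E[:3,3],d/np.linalg.norm(d)
def onz(r,rc,z):
    o,d=ray(r,rc); return o+d*(z-o[2])/d[2]
def tri(L):
    A=np.zeros((3,3));b=np.zeros(3)
    for r,rc in L:
        o,d=ray(r,rc);P=np.eye(3)-np.outer(d,d);A+=P;b+=P@o
    x=np.linalg.solve(A,b)
    e=[np.linalg.norm((np.eye(3)-np.outer(ray(r,rc)[1],ray(r,rc)[1]))@(x-r["extrinsics"][:3,3])) for r,rc in L]
    return x,e
def proj(r,p):
    E=np.array(r["extrinsics"]); q=E[:3,:3].T@(np.array(p)-E[:3,3]); return np.array([q[1]/q[2]*f(r)+r["cy"],q[0]/q[2]*f(r)+r["cx"]])
def save(name,img,box=None,s=1):
    if box: a,b,c,d=box; img=img[a:b,c:d]
    if s!=1: img=cv2.resize(img,None,fx=s,fy=s,interpolation=cv2.INTER_CUBIC)
    cv2.imwrite("pics/"+name,img[:,:,::-1])
E
python3 - <<'E'
from h import *
A=env.capture("scene");B=env.capture("side")
for l in ["spanner_grip","spanner","rest_slot","ring_centre","housing","jar_brass","sanding_block","wrench_13","insulating_tape"]:
    a=env.pinpoint(l,"scene");b=env.pinpoint(l,"side")
    print(l,[(np.round(x["location"],1).tolist(),round(x["p"],2)) for x in a],[(np.round(x["location"],1).tolist(),round(x["p"],2)) for x in b])
    for x in a[:2]:
        for y in b[:2]:
            p,e=tri([(A,x["location"]),(B,y["location"])]); print("   ",np.round(p,4),np.round(e,4))
save("crA.png",A["image"],(200,260,390,470),8)
save("crB.png",B["image"],(170,320,320,430),5)
E
```

```text
spanner_grip [([260.7, 245.9], 0.89), ([217.0, 426.2], 0.8)] [([205.3, 370.2], 0.73), ([307.2, 289.9], 0.6)]
    [0.4875 0.3865 0.2249] [0.0734 0.0734]
    [0.6376 0.2909 0.0542] [0.001 0.001]
    [ 0.4956 -0.1448  0.0733] [0.0034 0.0034]
    [ 0.6408 -0.1765 -0.1054] [0.1612 0.1612]
spanner [([283.0, 248.3], 0.81), ([238.2, 426.5], 0.69)] [([326.2, 289.6], 0.86), ([226.1, 372.8], 0.66)]
    [0.6402 0.2845 0.0014] [0.0022 0.0022]
    [0.4797 0.3871 0.1899] [0.0764 0.0764]
    [ 0.6375 -0.1705 -0.1647] [0.1654 0.1654]
    [ 0.4852 -0.1376  0.0203] [0.0008 0.0008]
rest_slot [([232.2, 427.3], 0.88)] [([221.1, 372.6], 0.73)]
    [ 0.4867 -0.1407  0.034 ] [0.0001 0.0001]
ring_centre [([259.8, 330.8], 0.69)] [([277.7, 360.0], 0.91)]
    [0.5133 0.1682 0.0542] [0.0042 0.0042]
housing [([280.2, 327.6], 0.62)] [([295.8, 358.9], 0.98), ([258.6, 300.7], 0.23)]
    [0.513  0.1762 0.0122] [0.0017 0.0017]
    [ 0.6497  0.023  -0.049 ] [0.0444 0.0444]
jar_brass [([255.9, 281.0], 0.75)] [([287.4, 275.6], 0.86), ([367.3, 393.5], 0.51)]
    [ 0.6928  0.1482 -0.0022] [0.0003 0.0003]
    [0.4517 0.3983 0.1108] [0.0617 0.0617]
sanding_block [([243.8, 334.1], 0.83), ([261.4, 330.2], 0.31)] [([256.9, 299.3], 0.89)]
    [ 6.621e-01 -2.000e-04 -8.500e-03] [0.0008 0.0008]
    [ 0.6593  0.0085 -0.0291] [0.0233 0.0233]
wrench_13 [([338.2, 280.6], 0.9)] [([367.6, 396.1], 0.73)]
    [ 0.4437  0.3656 -0.0034] [0.0005 0.0005]
insulating_tape [([276.9, 415.3], 0.79)] [([262.6, 411.9], 0.57)]
    [0.3945 0.0314 0.0133] [0.0006 0.0006]
```

View pics/crA.png

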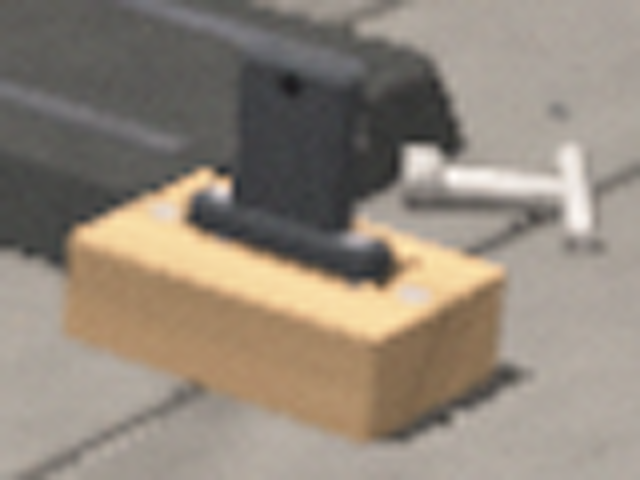

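View pics/crB.png

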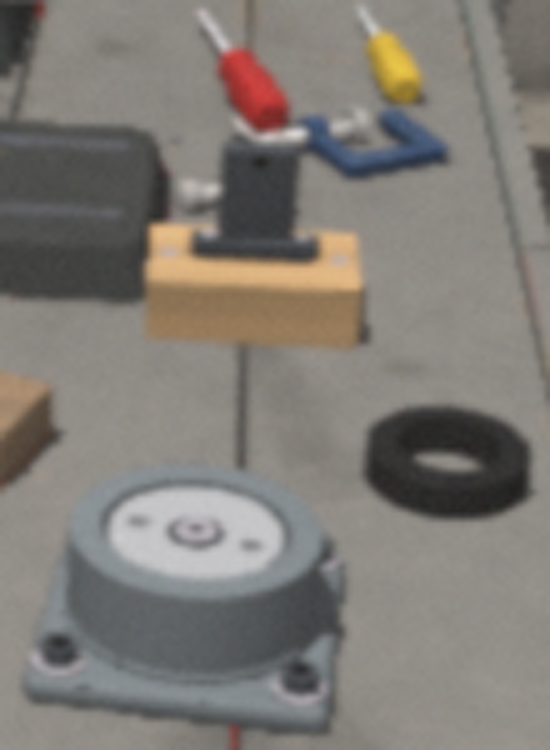

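Candidates: the dark spanner in the wooden rest at scene (427,222), and the yellow one at (248,265). The crop shows the rest holds the dark steel spanner, so that is the target. Next: where the drill press is, and the spanner's yaw.

```bash
python3 - <<'E'
from h import *
A=env.capture("scene");B=env.capture("side")
t=lambda a,b:print(np.round(tri([(A,a),(B,b)])[0],3),np.round(tri([(A,a),(B,b)])[1],3))
print("table");t((145,410),(145,325));print("base corner");t((212,445),(196,352))
print("handle top corners")
# scene crop /8 + (200,390); side crop /5 + (170,320)
t((200+55/8,390+243/8),(170+140/5,320+226/5))
t((200+75/8,390+362/8),(170+142/5,320+298/5))
for n,(a,b) in {"A":((207,422),(230,437))}.items(): pass
# crossbar ends top at z=.046
for rc in [(200+205/8,390+205/8),(200+255/8,390+385/8)]: print("xbarA",np.round(onz(A,rc,.044),4))
for rc in [(170+242/5,320+195/5),(170+245/5,320+318/5)]: print("xbarB",np.round(onz(B,rc,.044),4))
print("holes B");
for rc in [(170+521/5,320+138/5),(170+546/5,320+252/5),(170+531/5,320+196/5)]: print(np.round(onz(B,rc,.053),4))
E
```

```text
table
[ 0.625 -0.238  0.205] [0. 0.]
base corner
[ 0.547 -0.313  0.027] [0.005 0.005]
handle top corners
[ 0.51  -0.138  0.096] [0.003 0.003]
[ 0.473 -0.145  0.097] [0.001 0.001]
xbarA [ 0.5169 -0.1338  0.044 ]
xbarA [ 0.457  -0.1408  0.044 ]
xbarB [ 0.5228 -0.1315  0.044 ]
xbarB [ 0.4587 -0.1361  0.044 ]
holes B
[0.5386 0.1639 0.053 ]
[0.4921 0.1774 0.053 ]
[0.5148 0.1687 0.053 ]
```

The drill-press table sits close to the rest, so I'll measure it properly.

```bash
python3 - <<'E'
from h import *
A=env.capture("scene");B=env.capture("side")
save("tA.png",A["image"],(110,240,340,480),5)
save("tB.png",B["image"],(120,240,270,410),5)
E
```

```text
(no output)
```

View pics/tA.png

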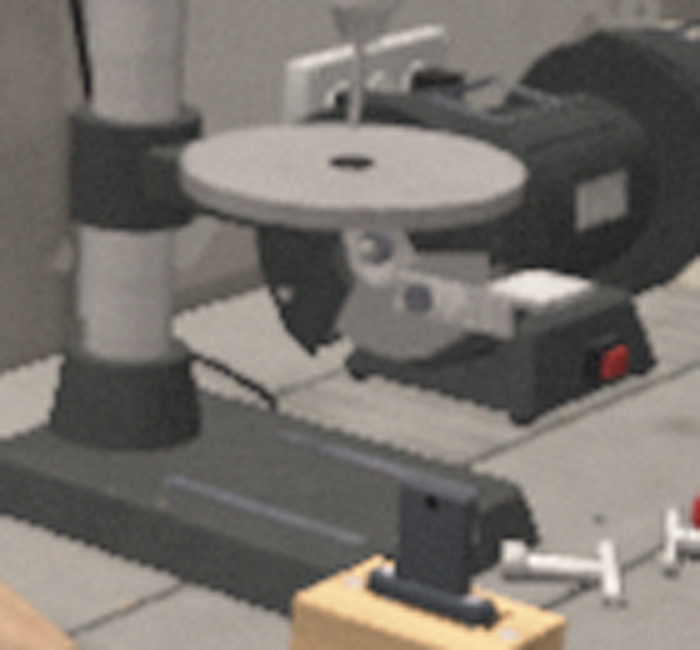

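View pics/tB.png

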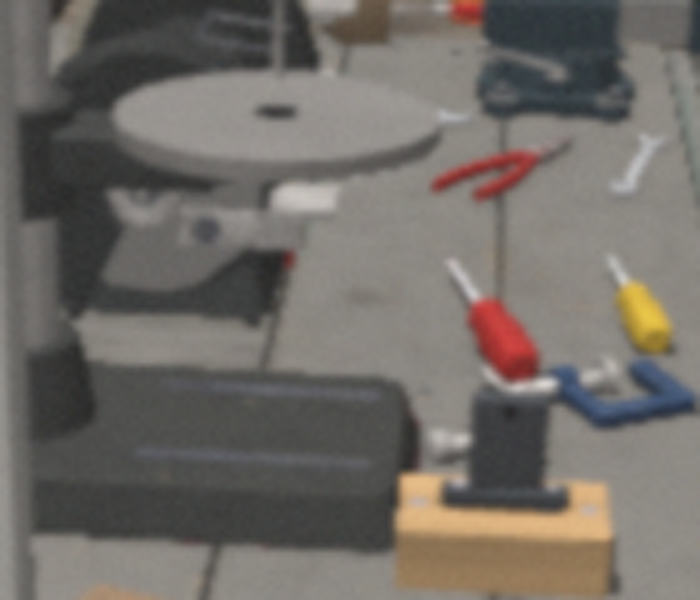

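```bash
python3 - <<'E'
from h import *
A=env.capture("scene");B=env.capture("side")
p,e=tri([(A,(142.4,410.4)),(B,(142.4,325.4))]); print(p,e)
for r,w in [(A,34.3),(B,32.8)]:
    E=r["extrinsics"]; z=(E[:3,:3].T@(p-E[:3,3]))[2]; print("R",w*z/f(r))
# nearest x edge in side: right edge at (120+125/5, 270+440/5)
print(onz(B,(145.5,357.8),p[2])); print(onz(A,(110+185/5,340+525/5),p[2]),onz(A,(110+205/5,340+350/5),p[2]))
# rest top corners from scene crA: left-near (68,238)/8, right front (378,340), right back (505,268), back-left(210,170)
q=[onz(A,(200+y/8,390+x/8),.034) for x,y in [(68,238),(378,340),(505,268),(210,170)]]; print(np.round(q,4),np.mean(q,0))
for i,j in [(0,1),(3,2),(1,2),(0,3)]: d=q[j]-q[i]; print(np.linalg.norm(d),np.arctan2(d[1],d[0]))
# side crB
q=[onz(B,(170+y/5,320+x/5),.034) for x,y in [(145,278),(363,291),(357,236),(150,223)]]; print(np.round(q,4),np.mean(q,0))
for i,j in [(0,1),(3,2),(1,2),(0,3)]: d=q[j]-q[i]; print(np.linalg.norm(d),np.arctan2(d[1],d[0]))
E
```

```text
[ 0.62381343 -0.23752912  0.21162494] [np.float64(0.0003798043819273625), np.float64(0.0003798043819273239)]
R 0.08777607434558288
R 0.08714142784996666
[ 0.53734446 -0.21932509  0.21162494]
[ 0.53688025 -0.26273492  0.21162494] [ 0.5753545  -0.17060971  0.21162494]
[[ 0.5443 -0.1028  0.034 ]
 [ 0.436  -0.1075  0.034 ]
 [ 0.4386 -0.1781  0.034 ]
 [ 0.5461 -0.1779  0.034 ]] [ 0.49124278 -0.14158345  0.034     ]
0.10843348180795427 -3.098120663889799
0.10747102544109761 -3.139491541910585
0.07061852738064262 -1.5329574389484557
0.07507635595023532 -1.546668697278105
[[ 0.5473 -0.1056  0.034 ]
 [ 0.4357 -0.1045  0.034 ]
 [ 0.4364 -0.1723  0.034 ]
 [ 0.5477 -0.1748  0.034 ]] [ 0.49176672 -0.1393008   0.034     ]
0.11159539342116474 3.132285511972524
0.11137447284495403 3.1193047846293824
0.06775487309819754 -1.5604859250421828
0.06919624157469256 -1.564223395133437
```

>>> {"op": "drive_tool", "data": {
  "motion": [
    [3,20,8,0.13],
    [3,20,8,0.13],
    [3,20,8,0.13],
    [3,20,8,0.13],
    [3,20,8,0.13],
    [3,20,8,0.13],
    [3,20,8,0.13],
    [3,20,8,0.13],
    [3,20,8,0.13],
    [3,20,8,0.13],
    [3,20,8,0.13],
    [3,20,8,0.13],
    [3,20,8,0.13],
    [3,20,8,0.13],
    [3,20,8,0.13],
    [3,20,8,0.13],
    [3,20,0,0.13],
    [3,20,0,0.13],
    [3,20,0,0.13],
    [3,20,0,0.13]
  ]
}}

```text
t: 3.45
ee_pos: [0.3368, -0.1595, 0.3508]
eef_rot: [3.141, 0.0, 1.493]
contact_force: [0.2, 0.2, 0.5]
gripper_width: 0.0874
```

>>> {"op": "drive_tool", "data": {
  "motion": [
    [20,5,0,0.04],
    [20,5,0,0.04],
    [20,5,0,0],
    [20,5,0,0],
    [20,0,0,0],
    [20,0,0,0],
    [0,0,0,0],
    [0,0,0,0]
  ]
}}

```text
t: 4.25
ee_pos: [0.4567, -0.1403, 0.3504]
eef_rot: [-3.141, -0.001, 1.568]
contact_force: [0.2, 0.5, 0.1]
gripper_width: 0.0868
```

```bash
python3 - <<'E'
from h import *
s=env.observe(); print(s["t"],s["ee_pos"],s["eef_rot"],np.round(s["joints"],2))
A=env.capture("scene");B=env.capture("side");W=env.capture("wrist")
save("w1.png",W["image"])
for l in ["spanner_grip","spanner","rest_slot"]:
    w=env.pinpoint(l,"wrist");print(l,[(np.round(x["location"],1).tolist(),round(x["p"],2)) for x in w])
for x in env.cut_out("spanner","wrist")[:2]:
    m=x["region"].astype(np.uint8); print(x["p"],cv2.minAreaRect(cv2.findNonZero(m)))
E
```

```text
4.25 [ 0.45665047 -0.14028565  0.35037927] [-3.14100118e+00 -5.72665166e-04  1.56846446e+00] [ 0.73 -0.01 -0.52  1.59 -0.    1.56  1.78]
spanner_grip [([231.5, 309.6], 0.65), ([244.8, 589.4], 0.33)]
spanner [([221.2, 313.8], 0.73)]
rest_slot [([223.3, 314.6], 0.91), ([335.5, 432.0], 0.59), ([140.8, 451.6], 0.4)]
0.64 ((314.4367370605469, 224.9818115234375), (60.28102493286133, 13.44666576385498), 87.61405944824219)
```

View pics/w1.png

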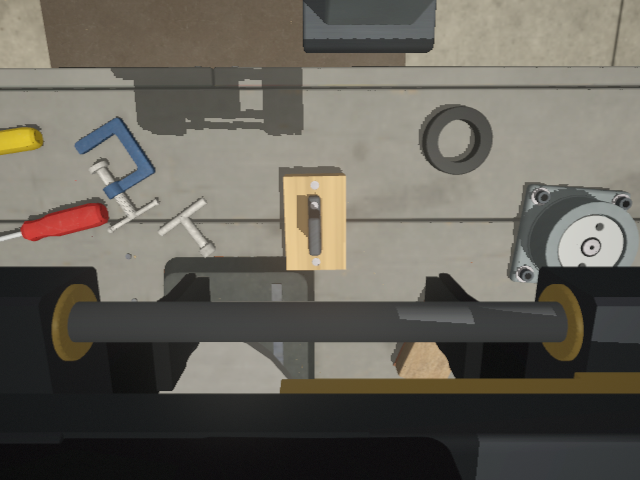

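The wrist view shows the rest at (315,223) with the dark spanner in it, and the housing at the right with ring holes at (600,227) and (583,266).

```bash
python3 - <<'E'
from h import *
W=env.capture("wrist")
save("w1a.png",W["image"],(165,280,265,365),6)
save("w1b.png",W["image"],(175,285,500,640),5)
A=env.capture("scene");B=env.capture("side")
for l in ["spanner_grip","rest_slot"]:
    L=[]
    for c,r in [("scene",A),("side",B),("wrist",W)]:
        for d in env.pinpoint(l,c):
            pr=proj(r,(0.49,-.14,.06))
            if np.hypot(*(np.array(d["location"])-pr))<30: L.append((r,d["location"])); print(l,c,np.round(d["location"],1)); break
    if len(L)>1: print(*[np.round(v,4) for v in tri(L)])
print(onz(W,(223.3,314.6),.034), onz(W,(231.5,309.6),.089))
E
```

```text
spanner_grip scene [214.5 426.4]
spanner_grip side [209.4 370.5]
spanner_grip wrist [231.6 310.2]
[ 0.4954 -0.1466  0.07  ] [0.0054 0.005  0.0019]
rest_slot scene [230.9 428.3]
rest_slot side [221.6 370.5]
rest_slot wrist [221.8 317.9]
[ 0.4899 -0.1417  0.0342] [0.0046 0.0031 0.0023]
[ 0.49261828 -0.14347578  0.034     ] [ 0.48949113 -0.14822049  0.089     ]
```

View pics/w1a.png

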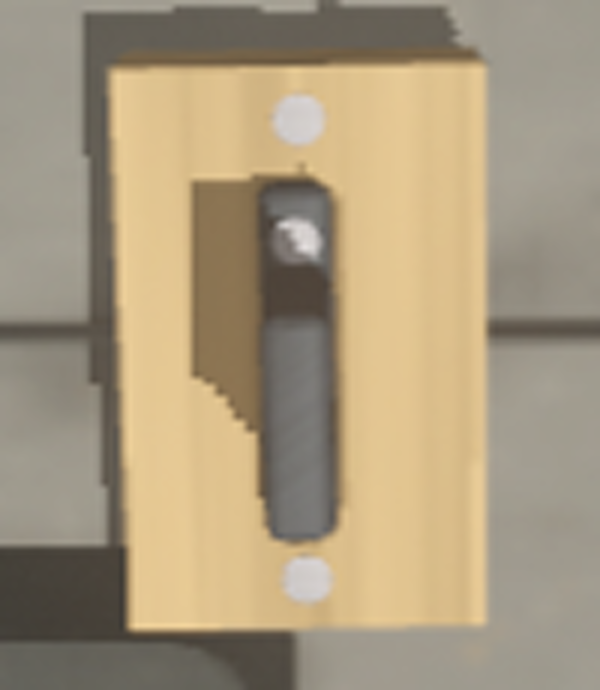

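View pics/w1b.png

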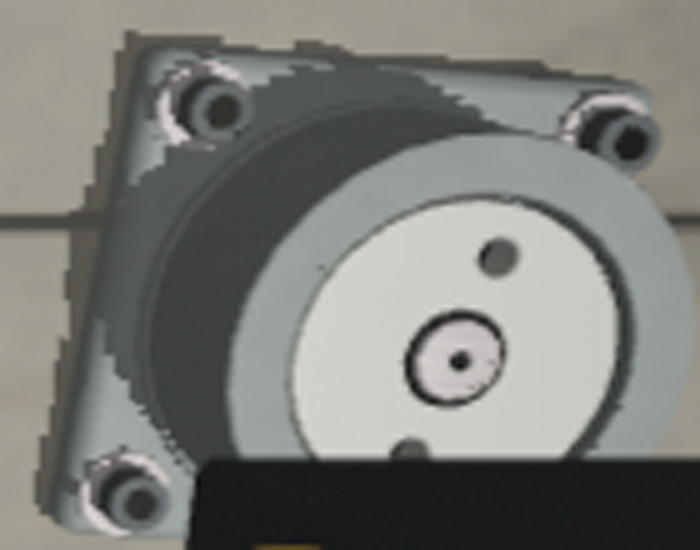

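```bash
python3 - <<'E'
from h import *
W=env.capture("wrist"); print(np.round(W["extrinsics"][:3,3],4))
c=lambda x,y:(165+y/6-.4,265+x/6-.4)
s=[onz(W,c(*q),.034) for q in [(299,118),(307,580)]]; print("screws",np.round(s,4),np.mean(s,0), np.arctan2(*(s[1]-s[0])[[1,0]]))
q=[onz(W,c(*p),.034) for p in [(110,68),(487,66),(487,628),(128,632)]]; print("rest corners",np.round(q,4),np.mean(q,0))
t=[onz(W,c(*p),.114) for p in [(298,322),(303,540)]]; print("handle top",np.round(t,4),np.mean(t,0))
t=[onz(W,c(*p),.051) for p in [(297,180)]]; print("bar end",np.round(t,4))
d=lambda x,y:(175+y/5-.4,500+x/5-.4)
print("ring hole1, centre, hole2 (partial)",[np.round(onz(W,d(*p),.053),4) for p in [(498,257),(459,360),(411,455)]])
rim=[onz(W,d(*p),.053) for p in [(291,370),(617,330),(465,197),(330,260),(590,240)]];print(np.round(rim,4))
E
```

```text
[ 0.3916 -0.1401  0.5116]
screws [[ 0.448  -0.1432  0.034 ]
 [ 0.5382 -0.1419  0.034 ]] [ 0.49311867 -0.14259452  0.034     ] 0.014319358888322236
rest corners [[ 0.4387 -0.1784  0.034 ]
 [ 0.4384 -0.1083  0.034 ]
 [ 0.5481 -0.1066  0.034 ]
 [ 0.5488 -0.1771  0.034 ]] [ 0.49351052 -0.14259425  0.034     ]
handle top [[ 0.4709 -0.143   0.114 ]
 [ 0.5069 -0.1423  0.114 ]] [ 0.48889614 -0.14262811  0.114     ]
bar end [[ 0.4572 -0.1435  0.051 ]]
ring hole1, centre, hole2 (partial) [array([0.4922, 0.1708, 0.053 ]), array([0.5157, 0.1658, 0.053 ]), array([0.5379, 0.1584, 0.053 ])]
[[0.518  0.1286 0.053 ]
 [0.5089 0.1999 0.053 ]
 [0.4788 0.1614 0.053 ]
 [0.4928 0.1338 0.053 ]
 [0.4884 0.1904 0.053 ]]
```

>>> {"op": "drive_tool", "data": {
  "motion": [
    [7,-1,-20,0.01],
    [7,-1,-30,0],
    [7,0,-30,0],
    [7,0,-30,0],
    [0,0,-30,0],
    [0,0,-30,0],
    [0,0,-30,0],
    [0,0,-20,0],
    [0,0,-15,0],
    [0,0,0,0]
  ],
  "grip": -1
}}

```text
t: 6.1
ee_pos: [0.4835, -0.1421, 0.1137]
eef_rot: [-3.138, -0.001, 1.578]
contact_force: [0.7, -0.3, 0.4]
gripper_width: 0.0867
```

```bash
python3 - <<'E'
from h import *
s=env.observe(); print(s["t"],s["ee_pos"],s["eef_rot"],s["contact_force"])
W=env.capture("wrist");save("w2.png",W["image"]);A=env.capture("scene");save("a2.png",A["image"],(80,280,300,560),3)
E
```

```text
6.1 [ 0.48353249 -0.14206147  0.11365593] [-3.13826617e+00 -1.49153597e-03  1.57804123e+00] [ 0.67283148 -0.32515864  0.4380311 ]
```

View pics/w2.png

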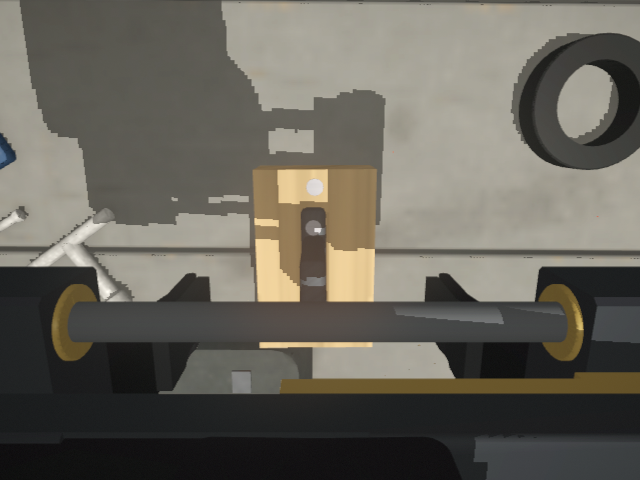

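View pics/a2.png

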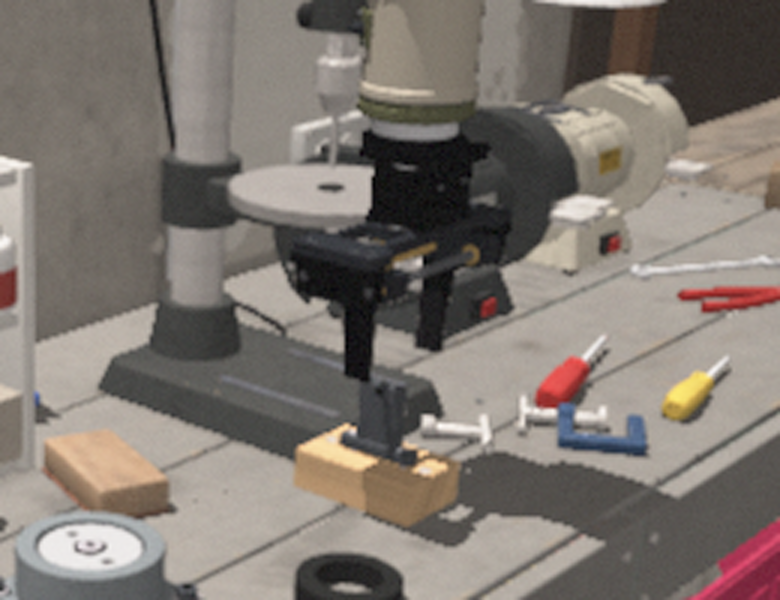

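The spanner is centred between the fingers, and the gripper body is clear of the drill table. Descending.

>>> {"op": "drive_tool", "data": {
  "motion": [
    [1,-1,-20,0],
    [0,0,-20,0],
    [0,0,-15,0],
    [0,0,-5,0],
    [0,0,0,0],
    [0,0,0,0]
  ]
}}

```text
t: 6.8
ee_pos: [0.4864, -0.1435, 0.0565]
eef_rot: [3.14, 0.0, 1.578]
contact_force: [-0.8, -0.5, 0.4]
gripper_width: 0.0874
```

>>> {"op": "drive_tool", "data": {
  "motion": [
    [0,0,0,0],
    [0,0,0,0],
    [0,0,0,0],
    [0,0,0,0],
    [0,0,0,0],
    [0,0,0,0],
    [0,0,0,0],
    [0,0,0,0]
  ],
  "grip": 1
}}

```text
t: 7.6
ee_pos: [0.4858, -0.1434, 0.0556]
eef_rot: [-3.142, -0.0, 1.578]
contact_force: [0.2, -0.2, 0.5]
gripper_width: 0.0311
```

>>> {"op": "drive_tool", "data": {
  "motion": [
    [0,0,0,0],
    [0,0,0,0],
    [0,0,0,0],
    [0,0,0,0],
    [0,0,0,0],
    [0,0,0,0]
  ],
  "grip": 1
}}

```text
t: 8.2
ee_pos: [0.4859, -0.1434, 0.0556]
eef_rot: [3.142, -0.0, 1.578]
contact_force: [0.5, -0.4, 0.4]
gripper_width: 0.0122
```

>>> {"op": "drive_tool", "data": {
  "motion": [
    [0,0,10,0],
    [0,0,20,0],
    [0,0,20,0],
    [0,0,20,0],
    [0,0,20,0],
    [0,0,0,0]
  ]
}}

```text
t: 8.8
ee_pos: [0.4873, -0.1436, 0.1485]
eef_rot: [3.138, 0.002, 1.578]
contact_force: [0.5, 0.3, -2.8]
gripper_width: 0.0121
```

```bash
python3 - <<'E'
from h import *
s=env.observe(); print(s["t"],s["ee_pos"],s["eef_rot"],s["contact_force"],s["gripper_width"])
W=env.capture("wrist");save("w3.png",W["image"]);A=env.capture("scene");save("a3.png",A["image"],(150,280,340,500),5)
B=env.capture("side");save("b3.png",B["image"],(100,270,300,450),5)
E
```

```text
8.8 [ 0.48727481 -0.14358338  0.14846177] [3.13750870e+00 1.53482133e-03 1.57820761e+00] [ 0.54573646  0.34332065 -2.83465553] 0.012085546624537888
```

View pics/w3.png

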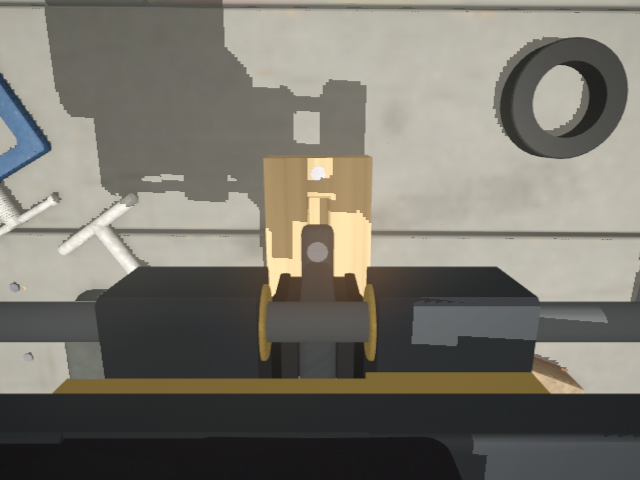

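View pics/b3.png

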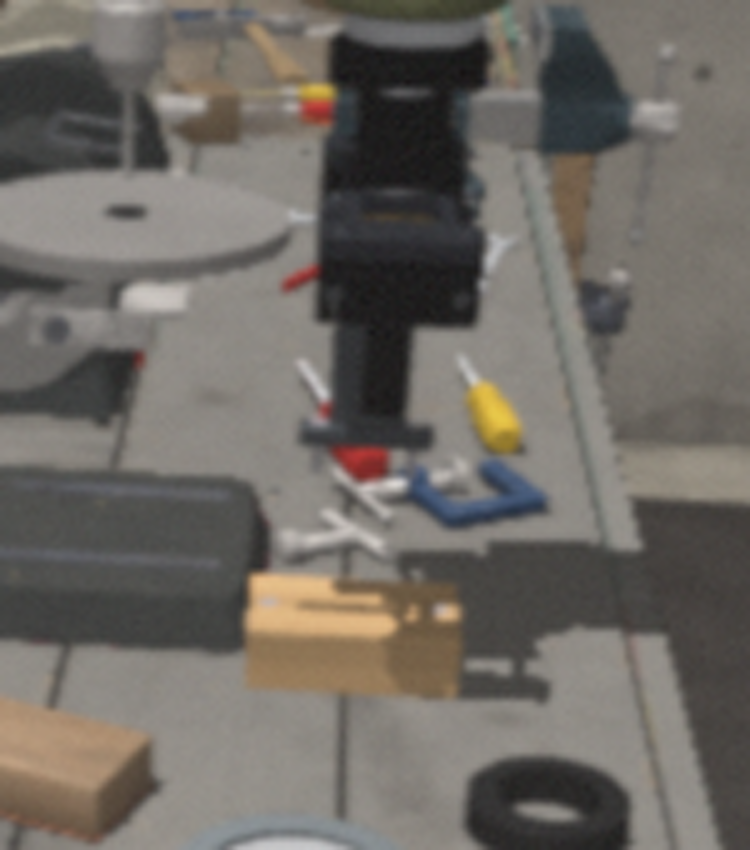

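View pics/a3.png

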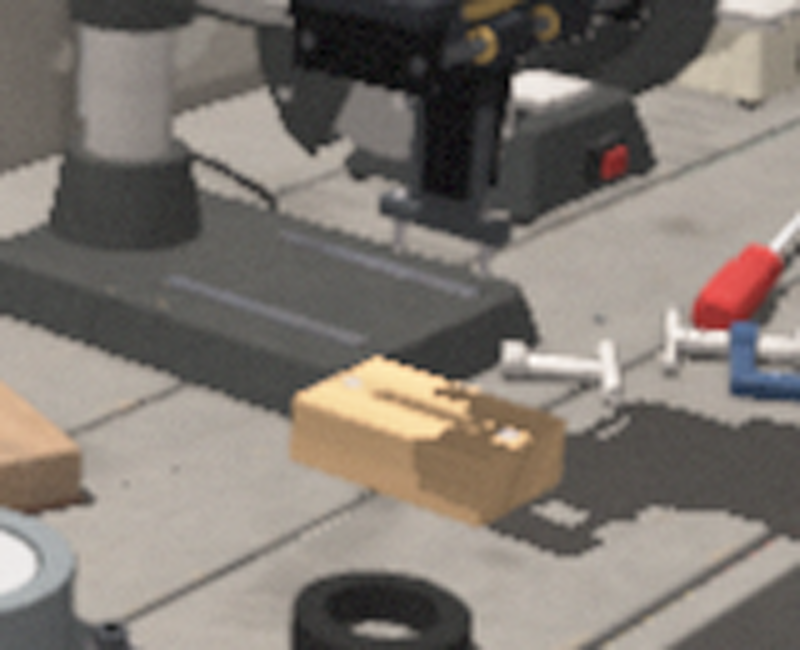

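>>> {"op": "drive_tool", "data": {
  "motion": [
    [0,10,20,0],
    [0,25,20,-0.02],
    [3,30,11,-0.04],
    [5,40,0,-0.05],
    [5,40,0,-0.05],
    [5,40,0,-0.05],
    [5,35,0,-0.05],
    [5,25,0,-0.018],
    [2,8,0,0],
    [0,0,0,0],
    [0,0,0,0],
    [0,0,0,0]
  ]
}}

```text
t: 10.15
ee_pos: [0.5158, 0.1079, 0.1962]
eef_rot: [-3.141, 0.001, 1.298]
contact_force: [-0.0, -0.1, -3.3]
gripper_width: 0.0116
```

```bash
python3 - <<'E'
from h import *
s=env.observe(); print(s["t"],s["ee_pos"],s["eef_rot"],s["contact_force"],s["ft_torque"])
W=env.capture("wrist");save("w4.png",W["image"]);B=env.capture("side");save("b4.png",B["image"],(200,330,280,440),5)
for c in ["wrist","side"]: print([(np.round(x["location"],1).tolist(),round(x["p"],2)) for x in env.pinpoint("ring_centre",c)])
E
```

```text
10.15 [0.51576967 0.10791864 0.19619047] [-3.14113193e+00  7.33513498e-04  1.29802151e+00] [-0.02661401 -0.06461714 -3.28189084] [ 0.09235585 -0.08413339 -0.02733712]
[([201.4, 392.8], 0.7)]
[([278.6, 358.2], 0.93)]
```

View pics/w4.png

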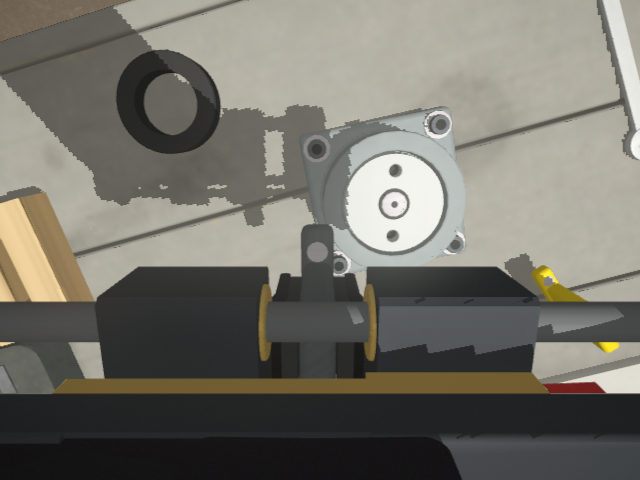

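View pics/b4.png

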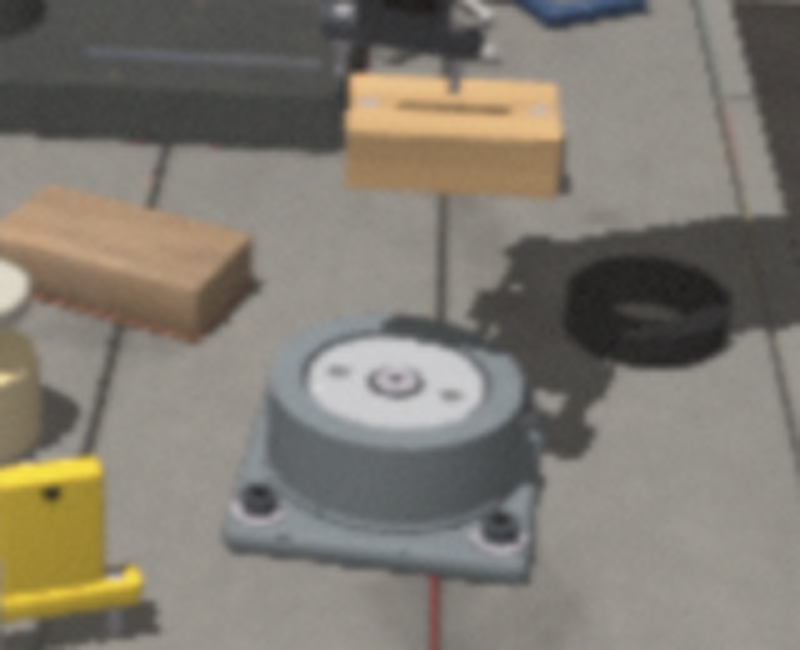

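Both ring holes show clearly: (395,170) and (392.5,236), centre (394,204). Locating them precisely with sub-pixel blobs.

```bash
python3 - <<'E'
from h import *
W=env.capture("wrist");s=env.observe();g=cv2.cvtColor(W["image"],cv2.COLOR_RGB2GRAY)
def cen(r,c,h=9,th=160):
    p=g[r-h:r+h+1,c-h:c+h+1]; n,l,st,ce=cv2.connectedComponentsWithStats((p<th).astype(np.uint8))
    i=1+np.argmax(st[1:,4]); return ce[i][1]+r-h,ce[i][0]+c-h,st[i]
h=[cen(170,396),cen(236,393)]; print(h)
P=[onz(W,x[:2],.053) for x in h]; d=P[1]-P[0]
print("holes",np.round(P,4),"mid",np.mean(P,0),"sep",np.linalg.norm(d),"yaw",np.arctan2(d[1],d[0]),"centre",onz(W,(204,394),.053))
yaw=s["eef_rot"][2]; tx=np.array([np.cos(yaw),np.sin(yaw)]); ty=np.array([np.sin(yaw),-np.cos(yaw)])
tip=s["ee_pos"][2]-.0386
# crossbar end
save("w4c.png",W["image"],(215,300,270,370),7)
for row in (224,225): 
    e=onz(W,(row,316.8),tip+.029); print("barend rel tool",(e[:2]-s["ee_pos"][:2])@tx,(e[:2]-s["ee_pos"][:2])@ty)
B=env.capture("side")
q=lambda x,y:(200+y/5-.4,280+x/5-.4)
P=[onz(B,q(*z),.053) for z in [(339,371),(453,395),(396,380)]];print("side",np.round(P,4),np.arctan2(*(P[0]-P[1])[[1,0]]))
L=[(cen(170,396)[:2],q(453,395)),(cen(236,393)[:2],q(339,371))]
for a,b in L: print("tri",*[np.round(v,4) for v in tri([(W,a),(B,b)])])
E
```

```text
[(np.float64(170.26050420168067), np.float64(393.5378151260504), array([  1,   3,  12,  13, 119], dtype=int32)), (np.float64(235.5045871559633), np.float64(390.6330275229358), array([  1,   3,  12,  12, 109], dtype=int32))]
holes [[0.4927 0.1718 0.053 ]
 [0.5386 0.159  0.053 ]] mid [0.51565275 0.16536334 0.053     ] sep 0.04762828933010871 yaw -0.2720635229135001 centre [0.51638836 0.16663316 0.053     ]
barend rel tool -9.871634311935627e-05 -0.02874656796591407
barend rel tool -9.836547604370489e-05 -0.028327499622666997
side [[0.5391 0.1624 0.053 ]
 [0.4925 0.1752 0.053 ]
 [0.5157 0.1665 0.053 ]] -0.2677718851022213
tri [0.4927 0.1721 0.0511] [0.0003 0.0003]
tri [0.5392 0.1592 0.051 ] [0. 0.]
```

View pics/w4c.png

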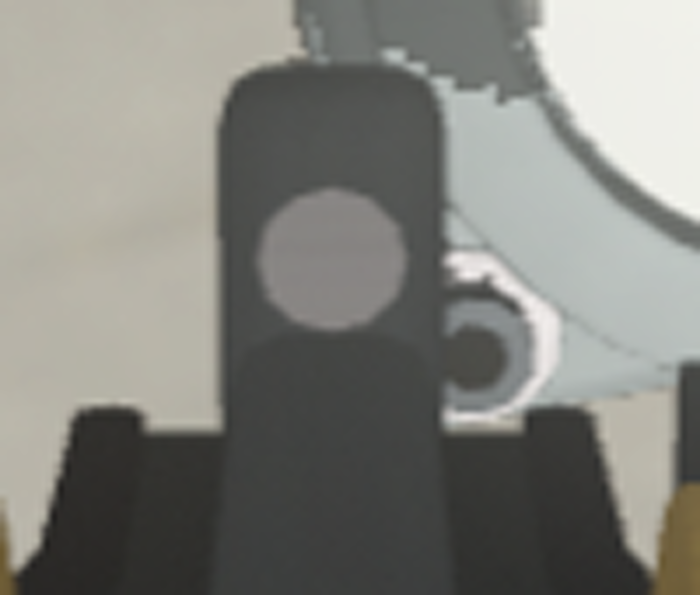

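```bash
python3 - <<'E'
from h import *
W=env.capture("wrist");s=env.observe()
yaw=s["eef_rot"][2]; tx=np.array([np.cos(yaw),np.sin(yaw)]); ty=np.array([np.sin(yaw),-np.cos(yaw)])
tip=s["ee_pos"][2]-.0386
e=onz(W,(251.4,316.9),tip+.029); o=(e[:2]-s["ee_pos"][:2])
print(o@tx,o@ty+.024)
off=.0058
for c in [(.5157,.1658)]:
    for y in [yaw]:
        print("TCP target",np.array(c)-off*ty, "delta mm",(np.array(c)-off*ty-s["ee_pos"][:2])*1e3,"yaw",yaw, "spanner yaw",yaw-np.pi/2)
E
```

```text
3.828625007300766e-05 0.006915305226346705
TCP target [0.510112   0.16735377] delta mm [-5.72286273 58.02952768] yaw 1.2995918368382071 spanner yaw -0.27120448995668944
```

>>> {"op": "drive_tool", "data": {
  "motion": [
    [-2,20,0,0],
    [-2,20,-10,0],
    [-2,15,-20,0],
    [0,4,-25,0],
    [0,0,-20,0],
    [0,0,-10,0],
    [0,0,-5,0],
    [0,0,0,0],
    [0,0,0,0],
    [0,0,0,0]
  ]
}}

```text
t: 11.5
ee_pos: [0.5104, 0.1687, 0.1075]
eef_rot: [3.14, -0.001, 1.3]
contact_force: [-0.3, 0.5, -1.2]
gripper_width: 0.0117
```

```bash
python3 - <<'E'
from h import *
s=env.observe(); print(s["t"],s["ee_pos"],s["eef_rot"],s["contact_force"],s["ft_torque"])
W=env.capture("wrist");save("w5.png",W["image"],(120,300,220,440),3.4);B=env.capture("side");save("b5.png",B["image"],(230,330,310,420),6)
A=env.capture("scene");save("a5.png",A["image"],(210,310,280,390),6)
E
```

```text
11.5 [0.5104301 0.1686932 0.1075149] [ 3.14024890e+00 -7.14531400e-04  1.29972821e+00] [-0.2537209   0.53268354 -1.23398109] [ 0.09677778 -0.09133031 -0.00240971]
```

View pics/w5.png

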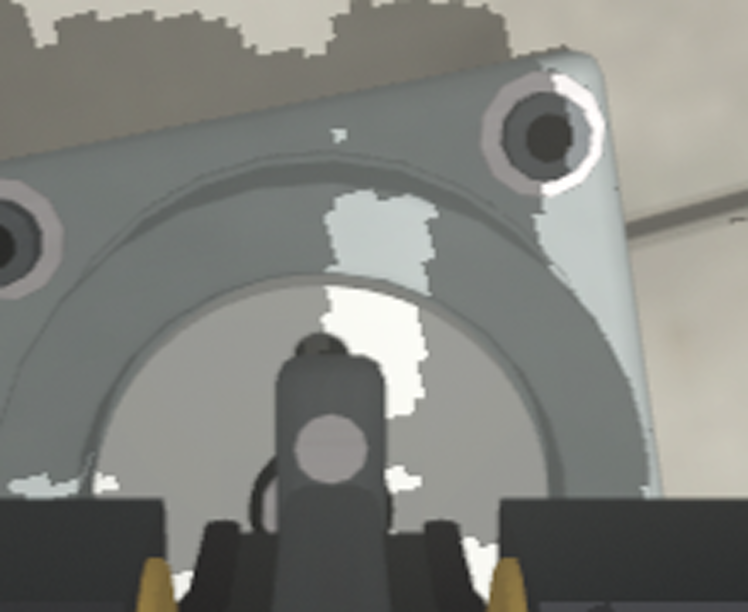

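View pics/b5.png

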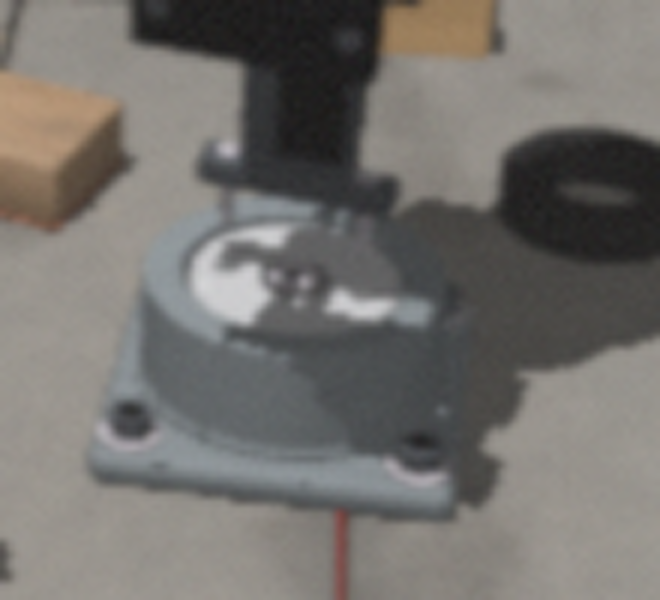

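View pics/a5.png

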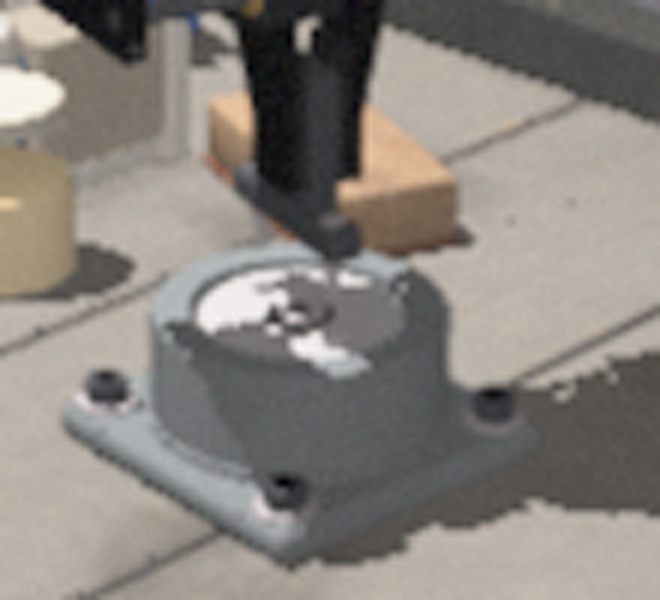

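>>> {"op": "drive_tool", "data": {
  "motion": [
    [-0.5,-1.3,-3,0],
    [0,0,-3,0],
    [0,0,-3,0],
    [0,0,-2,0],
    [0,0,0,0],
    [0,0,0,0]
  ]
}}

```text
t: 12.25
ee_pos: [0.5093, 0.1674, 0.0955]
eef_rot: [-3.141, -0.0, 1.3]
contact_force: [-0.1, -0.2, -2.5]
gripper_width: 0.0119
```

```bash
python3 - <<'E'
from h import *
s=env.observe(); print(s["t"],s["ee_pos"],s["eef_rot"],s["contact_force"],s["ft_torque"])
W=env.capture("wrist");save("w6.png",W["image"],(120,300,220,440),3.4);B=env.capture("side");save("b6.png",B["image"],(230,330,310,420),6)
E
```

```text
12.25 [0.50931263 0.16737143 0.09554692] [-3.14147576e+00 -9.24679943e-05  1.30008039e+00] [-0.07427696 -0.20269386 -2.45776053] [ 0.04217822 -0.12491733 -0.01998781]
```

View pics/w6.png

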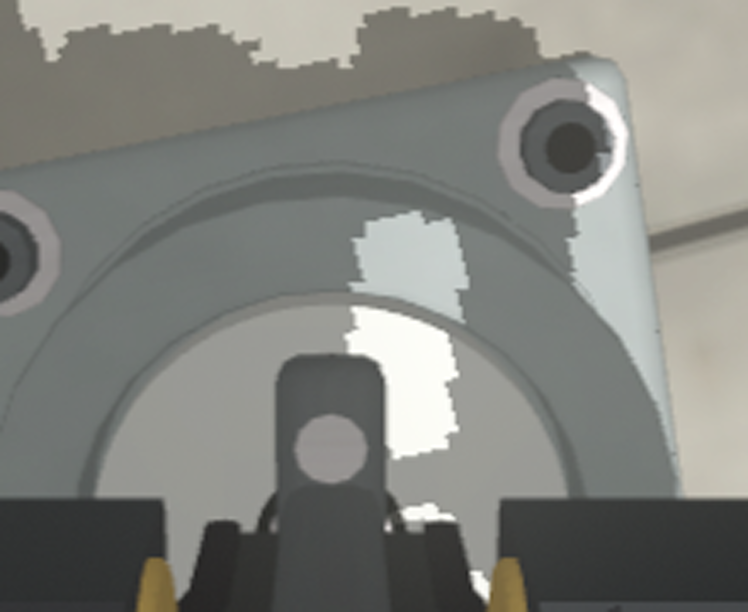

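View pics/b6.png

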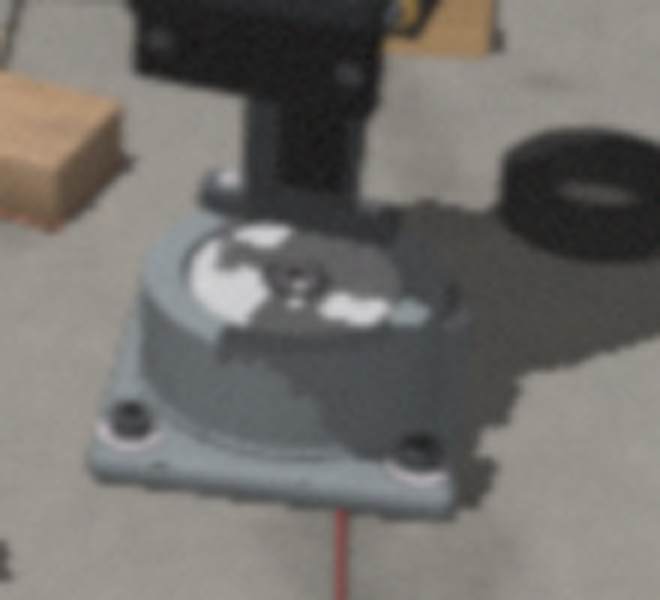

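```bash
python3 - <<'E'
from h import *
W=env.capture("wrist");s=env.observe()
yaw=s["eef_rot"][2]; T=np.array([[np.cos(yaw),np.sin(yaw)],[np.sin(yaw),-np.cos(yaw)]])
tip=s["ee_pos"][2]-.0386
c=lambda x,y:(120+y/3.4-.4,220+x/3.4-.4)
rel=lambda x,y,z:np.round((T@(onz(W,c(x,y),z)[:2]-s["ee_pos"][:2]))*1e3,2)
print("pin head",rel(331,449,tip+.029),"bar end",rel(331,354,tip+.029))
# bore rim top edge (z .055): fit circle r=38
from scipy.optimize import least_squares
pts=np.array([rel(x,y,.055) for x,y in [(78,490),(93,430),(130,370),(190,320),(260,297),(330,291),(400,300),(460,320),(520,365),(565,430),(583,490)]])
print(pts)
r=least_squares(lambda p:np.hypot(*(pts-p[:2]).T)-p[2],[0,5,38]);print(r.x,r.cost)
r=least_squares(lambda p:np.hypot(*(pts-p[:2]).T)-38,[0,5]);print(r.x)
E
```

```text
pin head [  0.17 -17.03] bar end [  0.15 -28.93]
[[-3.672e+01 -1.990e+00]
 [-3.418e+01 -1.105e+01]
 [-2.856e+01 -1.993e+01]
 [-1.982e+01 -2.720e+01]
 [-9.870e+00 -3.051e+01]
 [ 1.000e-02 -3.138e+01]
 [ 9.890e+00 -3.011e+01]
 [ 1.843e+01 -2.725e+01]
 [ 2.714e+01 -2.073e+01]
 [ 3.395e+01 -1.114e+01]
 [ 3.695e+01 -2.080e+00]]
[-0.1355705   6.07038059 38.01212724] 0.8241256598272292
[-0.13567984  6.05501165]
```

>>> {"op": "drive_tool", "data": {
  "motion": [
    [0,0,-1,0],
    [0,0,-1,0],
    [0,0,-1,0],
    [0,0,-1,0],
    [0,0,-1,0],
    [0,0,-1,0],
    [0,0,0,0]
  ]
}}

```text
t: 13.1
ee_pos: [0.5092, 0.1673, 0.0894]
eef_rot: [-3.141, 0.0, 1.3]
contact_force: [0.2, -0.7, -2.8]
gripper_width: 0.0119
```

>>> {"op": "drive_tool", "data": {
  "motion": [
    [0,0,-1,0],
    [0,0,-1,0],
    [0,0,-1,0],
    [0,0,-1,0],
    [0,0,0,0]
  ]
}}

```text
t: 13.6
ee_pos: [0.5093, 0.1673, 0.0854]
eef_rot: [-3.141, 0.0, 1.3]
contact_force: [-0.5, 0.0, -2.3]
gripper_width: 0.0119
```

Tips should now be about 6 mm below the ring face with no force, so they are in the holes. Going deeper.

>>> {"op": "drive_tool", "data": {
  "motion": [
    [0,0,-1,0],
    [0,0,-1,0],
    [0,0,-1,0],
    [0,0,0,0]
  ]
}}

```text
t: 14.0
ee_pos: [0.5092, 0.1673, 0.0824]
eef_rot: [-3.141, 0.0, 1.3]
contact_force: [-0.0, 0.4, -2.6]
gripper_width: 0.0115
```

```bash
python3 - <<'E'
from h import *
s=env.observe(); print(s["t"],s["ee_pos"],s["eef_rot"],s["contact_force"],s["ft_torque"])
B=env.capture("side");save("b7.png",B["image"],(230,330,310,420),6)
E
```

```text
14.0 [0.50921249 0.16728048 0.08241343] [-3.14134337e+00  4.94943739e-05  1.29999616e+00] [-0.02707996  0.41810739 -2.60020107] [ 0.08285839 -0.12564575 -0.04008398]
```

View pics/b7.png

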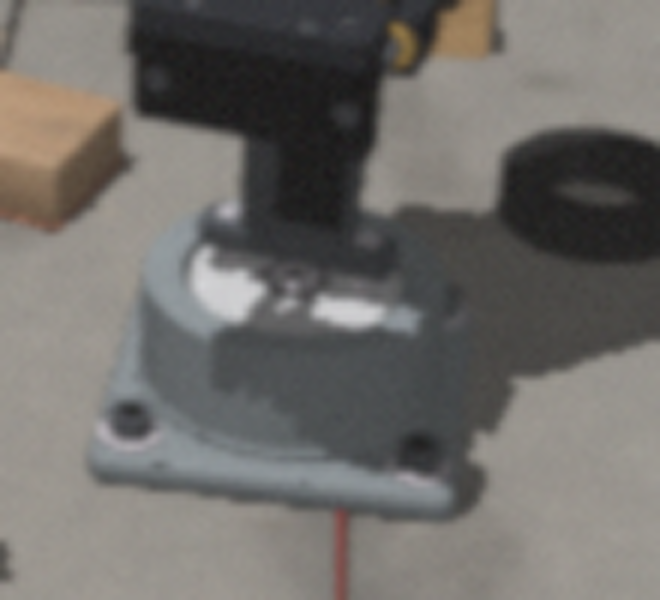

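>>> {"op": "drive_tool", "data": {
  "motion": [
    [0,0,-1,0],
    [0,0,0,0],
    [0,0,0,0]
  ]
}}

```text
t: 14.35
ee_pos: [0.5093, 0.1673, 0.0815]
eef_rot: [-3.141, -0.0, 1.3]
contact_force: [-0.2, 0.1, -1.9]
gripper_width: 0.0117
```

>>> {"op": "drive_tool", "data": {
  "motion": [
    [0,0,-0.7,0],
    [0,0,0,0],
    [0,0,0,0]
  ]
}}

```text
t: 14.65
ee_pos: [0.5093, 0.1673, 0.0809]
eef_rot: [-3.142, -0.0, 1.3]
contact_force: [0.5, -0.7, -3.4]
gripper_width: 0.0115
```

>>> {"op": "drive_tool", "data": {
  "motion": [
    [0,0,-1,0],
    [0,0,0,0],
    [0,0,0,0]
  ]
}}

```text
t: 14.95
ee_pos: [0.5093, 0.1673, 0.0798]
eef_rot: [-3.141, 0.0, 1.3]
contact_force: [-0.5, -0.3, -1.6]
gripper_width: 0.0119
```

```bash
python3 - <<'E'
from h import *
s=env.observe(); print(s["contact_force"],s["ft_torque"])
import math
# per-row motion for rotating TCP about ring centre; offset vector centre->TCP = -6.2mm*ty
off=.0062
c=None
y0=s["eef_rot"][2]
ty=lambda y:np.array([np.sin(y),-np.cos(y)])
p0=s["ee_pos"][:2]; c=p0+off*ty(y0); print("centre",c)
for a in np.arange(0.1,0.95,0.1):
    print(round(a,2),np.round((c-off*ty(y0-a)-p0)*1e3,2))
E
```

```text
[-0.54980169 -0.2586607  -1.58880173] [ 0.12867145 -0.08865248 -0.02728405]
centre [0.51524373 0.16561568]
0.1 [0.2  0.59]
0.2 [0.45 1.15]
0.3 [0.76 1.69]
0.4 [1.12 2.2 ]
0.5 [1.53 2.66]
0.6 [1.98 3.08]
0.7 [2.47 3.46]
0.8 [3.   3.78]
0.9 [3.56 4.05]
```

>>> {"op": "drive_tool", "data": {
  "motion": [
    [0.1,0.3,0,-0.05],
    [0.1,0.3,0,-0.05],
    [0.1,0.28,0,-0.05],
    [0.15,0.28,0,-0.05],
    [0,0,0,0]
  ]
}}

```text
t: 15.45
ee_pos: [0.5098, 0.1686, 0.0799]
eef_rot: [3.141, -0.0, 1.1]
contact_force: [0.2, 0.5, -3.5]
gripper_width: 0.0117
```

```bash
python3 - <<'E'
from h import *
s=env.observe(); print(s["t"],s["ee_pos"],s["eef_rot"],s["contact_force"],s["ft_torque"])
W=env.capture("wrist");save("w8.png",W["image"],(120,300,220,440),3.4)
E
```

```text
15.45 [0.50981559 0.16857354 0.0798928 ] [ 3.14141799e+00 -1.33415336e-04  1.09958763e+00] [ 0.24539695  0.47589573 -3.53039131] [ 0.14144345 -0.17565828  0.13014337]
```

View pics/w8.png

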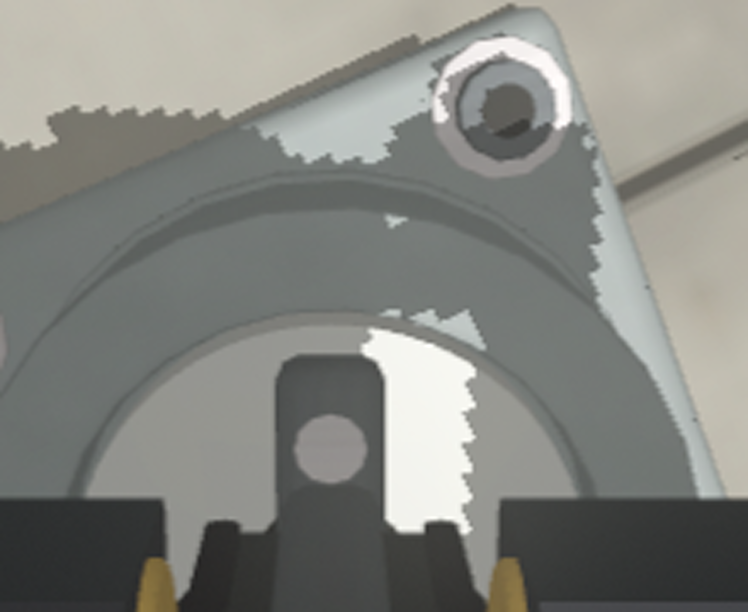

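>>> {"op": "drive_tool", "data": {
  "motion": [
    [0.16,0.27,0,-0.05],
    [0.16,0.27,0,-0.05],
    [0.18,0.26,0,-0.05],
    [0.18,0.25,0,-0.05],
    [0,0,0,0]
  ]
}}

```text
t: 16.0
ee_pos: [0.5105, 0.1697, 0.0799]
eef_rot: [3.142, -0.0, 0.901]
contact_force: [0.8, 1.6, -2.5]
gripper_width: 0.0117
```

```bash
python3 - <<'E'
from h import *
s=env.observe(); print(s["t"],s["ee_pos"],s["eef_rot"][2],s["contact_force"],s["ft_torque"])
E
```

```text
16.0 [0.51050628 0.16965473 0.0798935 ] 0.9007980081639235 [ 0.75864909  1.57705125 -2.48261076] [ 0.22452459 -0.2767482   0.14650593]
```

>>> {"op": "drive_tool", "data": {
  "motion": [
    [0.2,0.24,0,-0.05],
    [0.2,0.23,0,-0.05],
    [0.12,0.13,0,-0.03],
    [0,0,0,0]
  ]
}}

```text
t: 16.4
ee_pos: [0.5111, 0.1703, 0.0799]
eef_rot: [-3.142, -0.0, 0.771]
contact_force: [0.0, 2.2, -3.3]
gripper_width: 0.0118
```

```bash
python3 - <<'E'
from h import *
s=env.observe(); print(s["t"],s["ee_pos"],s["eef_rot"][2],s["contact_force"],s["ft_torque"])
E
```

```text
16.4 [0.51107777 0.17031899 0.07991283] 0.771220963821377 [ 0.04058775  2.15290067 -3.28736801] [ 0.1983955  -0.4332894   0.13712366]
```

>>> {"op": "drive_tool", "data": {
  "motion": [
    [0.2,0,0,-0.04],
    [0.15,0.1,0,-0.03],
    [0.15,0.15,0,-0.03],
    [0,0,0,0]
  ]
}}

```text
t: 16.8
ee_pos: [0.5116, 0.1706, 0.0799]
eef_rot: [-3.142, -0.001, 0.67]
contact_force: [0.8, 2.1, -3.6]
gripper_width: 0.0119
```

```bash
python3 - <<'E'
from h import *
s=env.observe(); print(s["t"],s["ee_pos"],s["eef_rot"][2],s["contact_force"],s["ft_torque"])
W=env.capture("wrist");save("w9.png",W["image"],(120,300,220,440),3.4)
E
```

```text
16.8 [0.51157008 0.17064176 0.07993448] 0.6698338942314934 [ 0.76935597  2.10769003 -3.55925737] [ 0.61833985 -0.54784557  0.13450389]
```

View pics/w9.png

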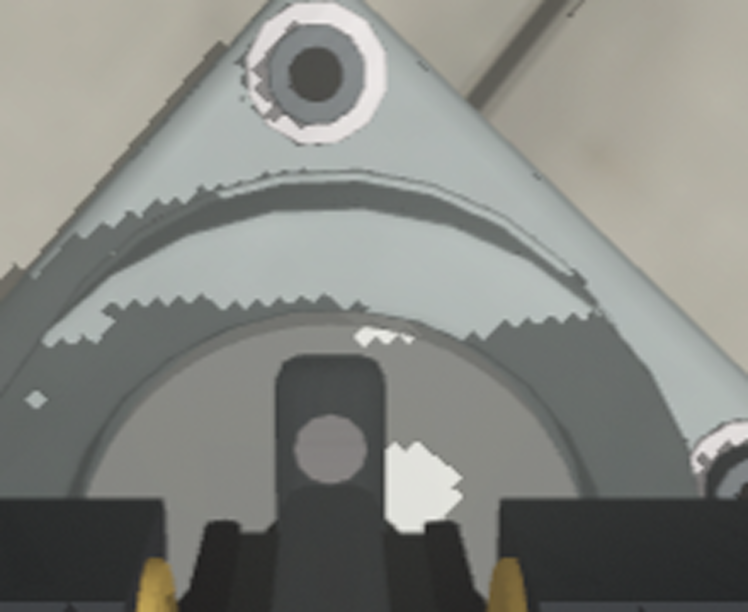

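>>> {"op": "drive_tool", "data": {
  "motion": [
    [0.15,0,0,-0.03],
    [0,0,0,0]
  ]
}}

```text
t: 17.05
ee_pos: [0.5117, 0.1707, 0.08]
eef_rot: [-3.141, -0.001, 0.639]
contact_force: [1.7, 4.0, -3.7]
gripper_width: 0.012
```

```bash
python3 - <<'E'
from h import *
s=env.observe(); print(s["t"],s["ee_pos"],s["eef_rot"],s["contact_force"],s["ft_torque"])
E
```

```text
17.05 [0.51172545 0.17070149 0.07999234] [-3.14143640e+00 -6.41342700e-04  6.39003402e-01] [ 1.66761291  4.02552659 -3.68254845] [ 0.88043478 -0.59429306  0.26928434]
```

>>> {"op": "drive_tool", "data": {
  "motion": [
    [0.2,0.6,0,0],
    [0.1,0.2,0,-0.02],
    [0,0,0,0]
  ]
}}

```text
t: 17.35
ee_pos: [0.5119, 0.1709, 0.0799]
eef_rot: [3.141, 0.0, 0.619]
contact_force: [1.1, 2.0, -1.4]
gripper_width: 0.0115
```

```bash
python3 - <<'E'
from h import *
s=env.observe(); print(s["t"],s["ee_pos"],s["eef_rot"],s["contact_force"],s["ft_torque"])
E
```

```text
17.35 [0.51186748 0.17091394 0.07986244] [3.14141177e+00 3.54820928e-04 6.18842567e-01] [ 1.11691875  2.03647962 -1.36372752] [ 0.23129993 -0.28373727  0.1540856 ]
```

>>> {"op": "drive_tool", "data": {
  "motion": [
    [0.15,0.2,0,-0.03],
    [0,0,0,0]
  ]
}}

```text
t: 17.55
ee_pos: [0.512, 0.1711, 0.0798]
eef_rot: [3.141, 0.0, 0.589]
contact_force: [0.4, -0.1, -3.0]
gripper_width: 0.0119
```

```bash
python3 - <<'E'
from h import *
s=env.observe(); print(s["t"],s["ee_pos"],s["eef_rot"],s["contact_force"],s["ft_torque"])
W=env.capture("wrist");save("w10.png",W["image"],(120,300,220,440),3.4)
B=env.capture("side");save("b10.png",B["image"],(230,330,310,420),6)
E
```

```text
17.55 [0.51200701 0.17108113 0.07983484] [3.14125219e+00 3.89434038e-04 5.88522040e-01] [ 0.42952705 -0.08459315 -2.9563832 ] [ 0.02205256 -0.30186197  0.4208376 ]
```

View pics/b10.png

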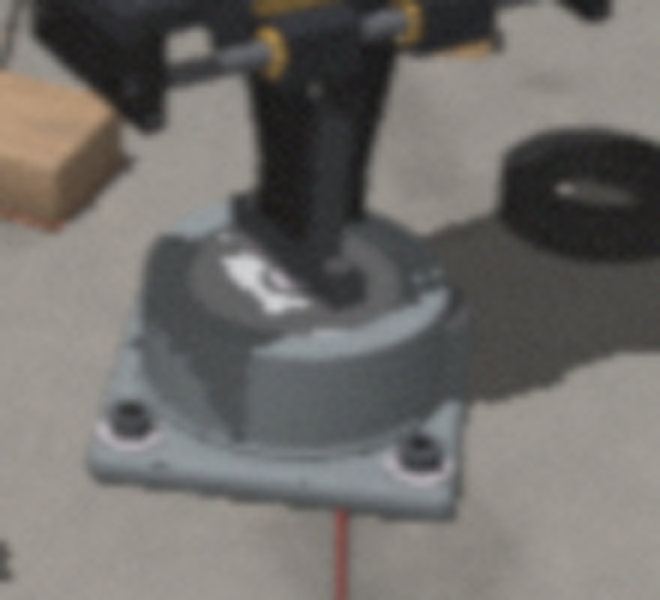

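>>> {"op": "drive_tool", "data": {
  "motion": [
    [0.03,0.03,0,-0.012],
    [0,0,0,0],
    [0,0,0,0]
  ]
}}

```text
t: 17.95
ee_pos: [0.512, 0.1711, 0.0798]
eef_rot: [3.141, 0.0, 0.578]
contact_force: [1.3, -1.2, -1.4]
gripper_width: 0.0118
```

```bash
python3 - <<'E'
from h import *
s=env.observe(); print(s["t"],s["ee_pos"],s["eef_rot"],s["contact_force"],s["ft_torque"])
W=env.capture("wrist");save("w11.png",W["image"],(120,300,220,440),3.4)
E
```

```text
17.95 [0.51204471 0.17114347 0.07983145] [3.14135040e+00 3.01713698e-04 5.78021725e-01] [ 1.28717762 -1.20179157 -1.42998969] [-0.33454936 -0.22253532  0.47616152]
```

View pics/w11.png

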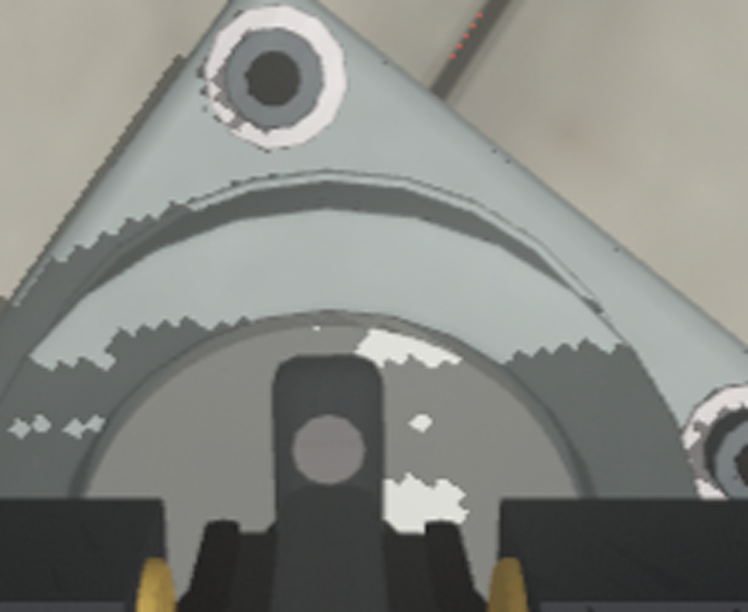

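Torque rose to about 0.5 N m, well above the 0.2 of friction, and the spanner began to yield slightly in the grip. The ring is at its stop. Backing off to the middle of the play, then lifting.

>>> {"op": "drive_tool", "data": {
  "motion": [
    [-0.1,-0.1,0,0.03],
    [-0.1,-0.1,0,0.03],
    [-0.1,-0.1,0,0.03],
    [0,0,0,0.01],
    [0,0,0,0]
  ]
}}

```text
t: 18.5
ee_pos: [0.5118, 0.1712, 0.0799]
eef_rot: [-3.141, -0.0, 0.678]
contact_force: [0.1, -0.1, -2.4]
gripper_width: 0.0119
```

```bash
python3 - <<'E'
from h import *
s=env.observe(); print(s["t"],s["ee_pos"],s["eef_rot"],s["contact_force"],s["ft_torque"])
E
```

```text
18.5 [0.51175573 0.17120514 0.07987113] [-3.14136670e+00 -1.41799071e-04  6.78387979e-01] [ 0.10633556 -0.05367492 -2.38370895] [ 0.08091644 -0.11707365 -0.03562245]
```

Free of load and baseline torque. Lifting straight up.

>>> {"op": "drive_tool", "data": {
  "motion": [
    [0,0,3,0],
    [0,0,4,0],
    [0,0,5,0],
    [0,0,8,0],
    [0,0,20,0],
    [0,0,30,0],
    [0,0,30,0],
    [0,0,0,0]
  ]
}}

```text
t: 19.3
ee_pos: [0.5138, 0.1723, 0.1847]
eef_rot: [3.139, -0.007, 0.678]
contact_force: [1.9, 1.0, -3.3]
gripper_width: 0.0117
```

>>> {"op": "drive_tool", "data": {
  "motion": [
    [5,-25,10,0.03],
    [5,-25,5,0.03],
    [0,-20,0,0.03],
    [0,0,0,0],
    [0,0,0,0]
  ]
}}

```text
t: 19.8
ee_pos: [0.5216, 0.101, 0.1947]
eef_rot: [-3.141, 0.0, 0.767]
contact_force: [-0.4, 0.8, -2.1]
gripper_width: 0.0119
```

```bash
python3 - <<'E'
from h import *
s=env.observe(); print(s["t"],s["ee_pos"],s["eef_rot"],s["contact_force"],s["ft_torque"])
W=env.capture("wrist");save("w12.png",W["image"]);B=env.capture("side");save("b12.png",B["image"],(230,330,310,420),6)
E
```

```text
19.8 [0.52158878 0.10100007 0.1946906 ] [-3.14130877e+00  1.33052985e-04  7.66875498e-01] [-0.38272988  0.84407867 -2.09620092] [ 0.09599826 -0.148249    0.0246347 ]
```

View pics/w12.png

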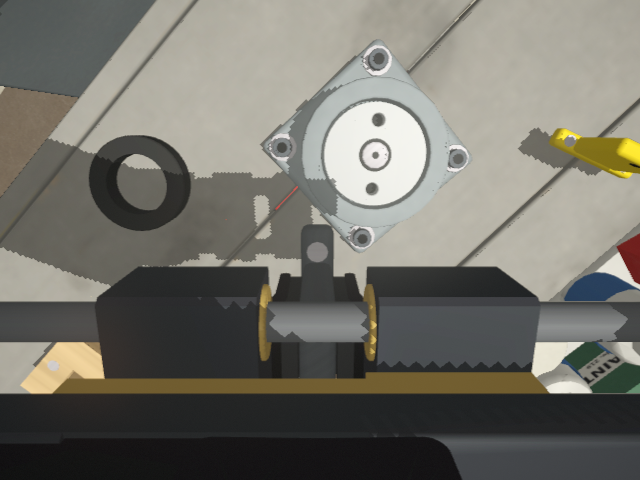

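View pics/b12.png

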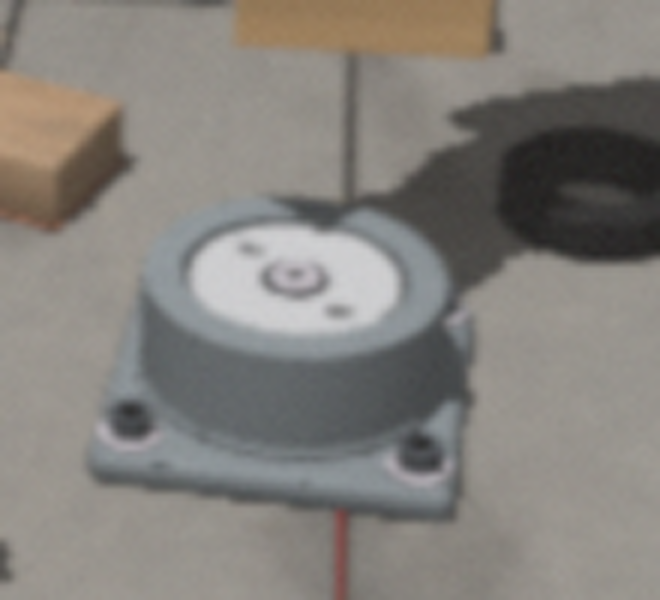

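```bash
python3 - <<'E'
from h import *
W=env.capture("wrist");s=env.observe();g=cv2.cvtColor(W["image"],cv2.COLOR_RGB2GRAY)
def cen(r,c,h=9,th=160):
    p=g[r-h:r+h+1,c-h:c+h+1]; n,l,st,ce=cv2.connectedComponentsWithStats((p<th).astype(np.uint8))
    i=1+np.argmax(st[1:,4]); return ce[i][1]+r-h,ce[i][0]+c-h
P=[onz(W,cen(*x),.053) for x in [(120,379),(188,372)]];d=P[1]-P[0];print(np.round(P,4),"yaw",np.arctan2(d[1],d[0]),"mid",np.mean(P,0))
yaw=s["eef_rot"][2]; T=np.array([[np.cos(yaw),np.sin(yaw)],[np.sin(yaw),-np.cos(yaw)]]); tip=s["ee_pos"][2]-.0386
for rc in [(251.4,316.9),(223.9,316.9)]: print(T@(onz(W,rc,tip+.029)[:2]-s["ee_pos"][:2]))
save("w12c.png",W["image"],(215,300,270,370),7)
E
```

```text
[[0.5004 0.1836 0.053 ]
 [0.5312 0.1475 0.053 ]] yaw -0.8661678203349371 mid [0.51580149 0.16557914 0.053     ]
[ 0.00026548 -0.01725118]
[ 0.00025706 -0.02895397]
```

View pics/w12c.png

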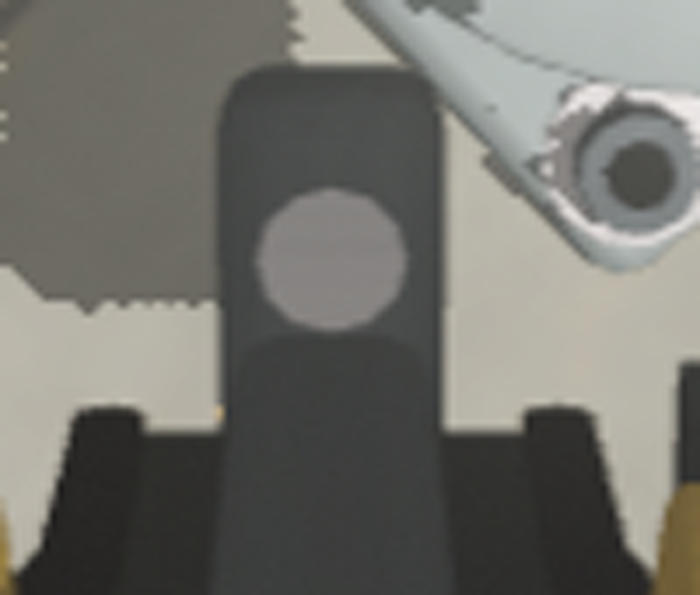

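Ring rotated 0.594 rad (implying it started at 0.206, inside the stated range), and the grip on the spanner is unchanged. Returning to above the rest.

>>> {"op": "drive_tool", "data": {
  "motion": [
    [-4,-20,0,0.08],
    [-4,-30,0,0.1],
    [-5,-35,0,0.1],
    [-5,-35,0,0.1],
    [-5,-35,0,0.1],
    [-5,-30,-5,0.1],
    [-4,-25,-5,0.1],
    [-3,-20,-10,0.08],
    [-1,-10,-10,0.04],
    [0,-4,-10,0.01],
    [0,0,0,0],
    [0,0,0,0]
  ]
}}

```text
t: 21.15
ee_pos: [0.4861, -0.1417, 0.1549]
eef_rot: [-3.141, -0.001, 1.578]
contact_force: [0.1, 1.3, -2.3]
gripper_width: 0.0122
```

```bash
python3 - <<'E'
from h import *
s=env.observe(); print(s["t"],s["ee_pos"],s["eef_rot"],s["contact_force"],s["ft_torque"])
W=env.capture("wrist");save("w13.png",W["image"])
E
```

```text
21.15 [ 0.48607404 -0.14165227  0.15493178] [-3.14139715e+00 -6.80618644e-04  1.57849384e+00] [ 0.14711122  1.3304148  -2.34676669] [ 0.09757444 -0.04309488 -0.02434265]
```

View pics/w13.png

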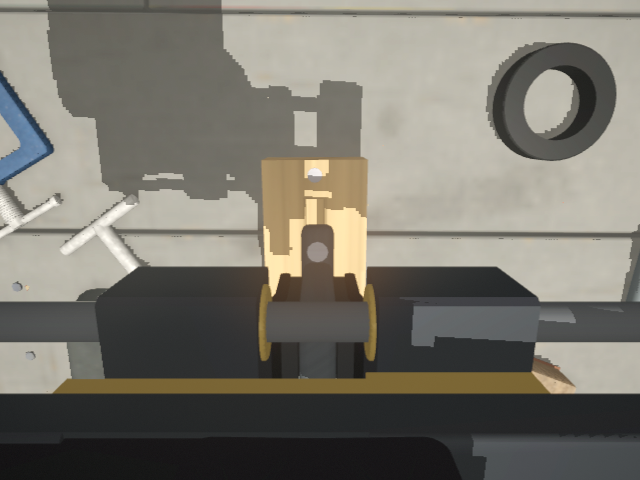

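>>> {"op": "drive_tool", "data": {
  "motion": [
    [0,-1.2,-20,0],
    [0,0,-25,0],
    [0,0,-20,0],
    [0,0,-10,0],
    [0,0,0,0],
    [0,0,0,0]
  ]
}}

```text
t: 21.8
ee_pos: [0.4865, -0.1439, 0.0809]
eef_rot: [3.14, 0.0, 1.578]
contact_force: [0.7, 0.1, -2.1]
gripper_width: 0.0117
```

```bash
python3 - <<'E'
from h import *
s=env.observe(); print(s["t"],s["ee_pos"],s["eef_rot"],s["contact_force"],s["ft_torque"])
W=env.capture("wrist");save("w14.png",W["image"],(120,300,220,440),3.4);B=env.capture("side");save("b14.png",B["image"],(150,270,330,440),6)
E
```

```text
21.8 [ 0.48653208 -0.14389757  0.08085953] [3.14043268e+00 1.66849425e-04 1.57830017e+00] [ 0.70222059  0.07068397 -2.06629202] [ 0.08526132 -0.09941269 -0.01823447]
```

View pics/w14.png

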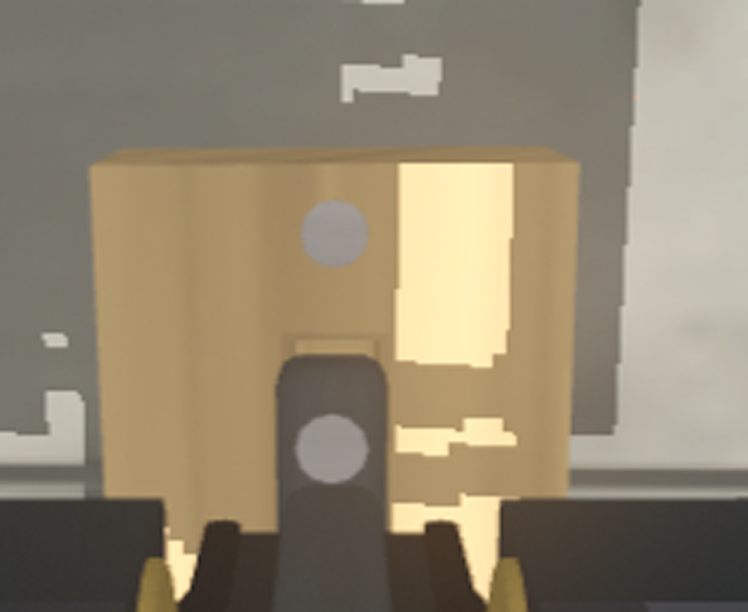

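View pics/b14.png

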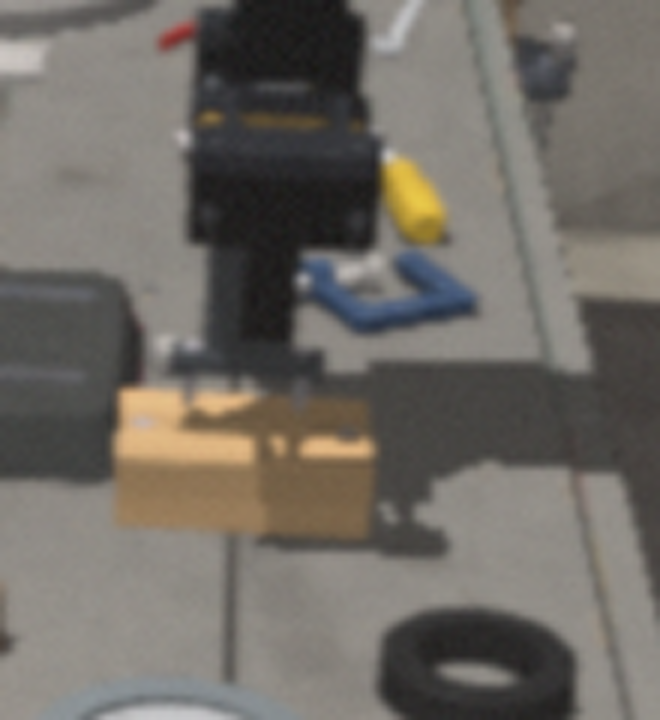

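>>> {"op": "drive_tool", "data": {
  "motion": [
    [-0.4,0.5,-5,0],
    [0,0,-5,0],
    [0,0,-5,0],
    [0,0,-5,0],
    [0,0,-2,0],
    [0,0,0,0]
  ]
}}

```text
t: 22.5
ee_pos: [0.4851, -0.1435, 0.0574]
eef_rot: [-3.141, -0.0, 1.578]
contact_force: [0.0, -0.4, -3.2]
gripper_width: 0.0118
```

>>> {"op": "drive_tool", "data": {
  "motion": [
    [0,0,-1,0],
    [0,0,-1,0],
    [0,0,0,0],
    [0,0,0,0]
  ]
}}

```text
t: 22.9
ee_pos: [0.4855, -0.1436, 0.056]
eef_rot: [3.142, -0.0, 1.578]
contact_force: [-0.1, -0.1, -2.2]
gripper_width: 0.0116
```

>>> {"op": "drive_tool", "data": {
  "motion": [
    [0,0,-0.5,0],
    [0,0,0,0],
    [0,0,0,0]
  ]
}}

```text
t: 23.2
ee_pos: [0.4855, -0.1436, 0.0556]
eef_rot: [3.141, 0.0, 1.578]
contact_force: [-0.7, -0.2, 0.2]
gripper_width: 0.0122
```

The weight is off (fz from -2.4 to 0.2), so the crossbar is resting on the block. Releasing.

>>> {"op": "drive_tool", "data": {
  "motion": [
    [0,0,0,0],
    [0,0,0,0],
    [0,0,0,0],
    [0,0,0,0],
    [0,0,0,0],
    [0,0,0,0],
    [0,0,0,0],
    [0,0,0,0],
    [0,0,0,0],
    [0,0,0,0],
    [0,0,0,0],
    [0,0,0,0]
  ],
  "grip": -1
}}

```text
t: 24.4
ee_pos: [0.4854, -0.1436, 0.0554]
eef_rot: [-3.142, -0.0, 1.578]
contact_force: [-0.2, 0.6, 0.2]
gripper_width: 0.0865
```

>>> {"op": "drive_tool", "data": {
  "motion": [
    [0,0,10,0],
    [0,0,20,0],
    [0,0,30,0],
    [0,0,40,0],
    [-3,0,40,0],
    [-5,0,40,0],
    [-5,0,40,0],
    [-5,0,40,0],
    [-5,0,30,0],
    [0,0,0,0],
    [0,0,0,0]
  ]
}}

```text
t: 25.5
ee_pos: [0.4625, -0.1434, 0.3462]
eef_rot: [3.14, 0.001, 1.578]
contact_force: [0.1, -0.9, -0.3]
gripper_width: 0.087
```

```bash
python3 - <<'E'
from h import *
s=env.observe(); print(s["t"],s["ee_pos"],s["eef_rot"],s["contact_force"],s["gripper_width"])
W=env.capture("wrist");save("w15.png",W["image"]);B=env.capture("side");save("b15.png",B["image"],(150,400,270,500),3)
A=env.capture("scene")
for l in ["jar_brass","sanding_block","wrench_13","insulating_tape"]:
    a=env.pinpoint(l,"scene");b=env.pinpoint(l,"side")
    print(l,np.round(a[0]["location"],1) if a else None,np.round(b[0]["location"],1) if b else None)
E
```

```text
25.5 [ 0.46245663 -0.14344231  0.34617594] [3.14019124e+00 5.85614657e-04 1.57816716e+00] [ 0.11463068 -0.92141853 -0.32374586] 0.08698470104866984
jar_brass [256.8 278.6] [290.  276.4]
sanding_block [244.2 333.7] [257.3 299.2]
wrench_13 [336.2 278.4] [366.8 393.5]
insulating_tape [277.7 415.6] [268.7 411.6]
```

View pics/w15.png

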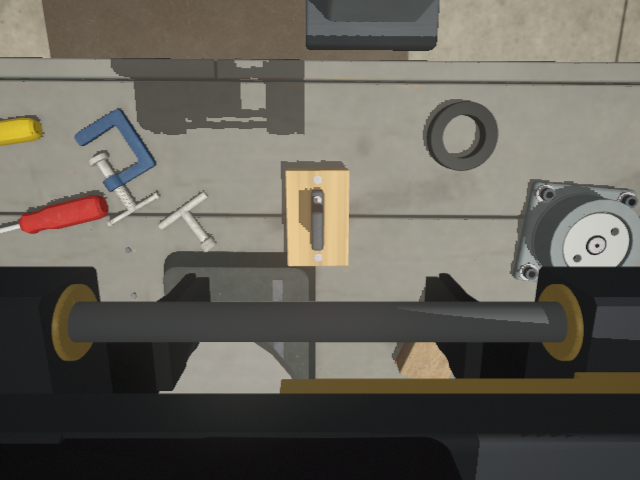

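View pics/b15.png

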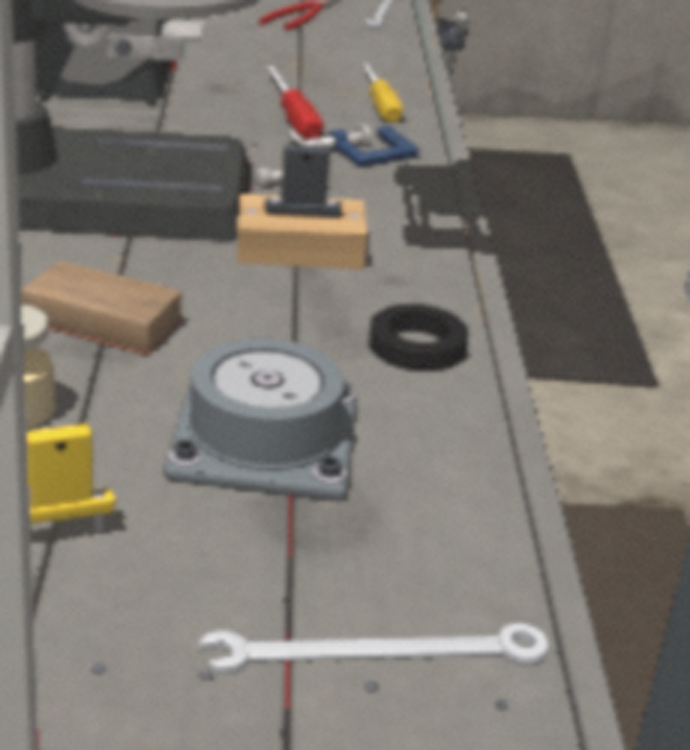

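The spanner stands upright in its slot and the bystanders read the same as before, within the networks' scatter. Handing in.

```bash
python3 - <<'E'
from workcell import env
print(env.hand_in())
E
```

```text
the job is handed in; nothing more can be done
None
```

The job is done and handed in at about 26 s: the ring is turned clockwise to its stop and the spanner is back upright in its rest, with the gripper open and clear.

- **Seating:** I took the dark spanner and left the yellow look-alike alone. Both pins went in with no measurable force until they lightly touched bottom, about 11 mm deep.
- **Turning:** Side force never read more than about 4.5 N. Torque stayed at 0.15–0.2 N m while the ring turned, apart from one reading of 0.3 when the spanner was slightly off centre, which I corrected. It then rose to about 0.5 N m with almost no side force, which I took as the stop.
- **Ring angle:** The holes moved from −0.272 to −0.866 rad in the wrist camera, a turn of 0.594. If the ring is at 0.8, it started at about 0.206, which is within the stated range. The stop itself is judged from torque and this angle; I did not go back in for a second check.
- **Return:** The spanner's weight came off the wrist before I let go, and the last pictures show it upright in the slot. The bystanders showed no visible shift. The networks put them within about 3 pixels of the start, except the tape, which read about 6 pixels off in the side view but 1 pixel in the scene view.
- **Disagreements:** The side and wrist views differed by about 3 mm on the hole positions, so I aligned with the wrist view. The spanner shifted very slightly in the grip at the peak torque.

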